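Clamp a slide carrier on the viewer and set its lamp

TASK

Lay the long slide carrier flat on the lit viewer, glass side up and centred over the light window with one end towards the fixed fence, and slide the clamping jaw up gently until it holds the carrier with no gap at the jaw or at the fence. Also slide the lamp's dimmer until the white line on its cap is level with the point of the small steel marker beside its track. Do not shift the marker, and leave the short carrier and everything else on the bench where they are.

Things in the scene. Friction and masses are not known exactly. Their poses are not given: they have to be found in the camera images.
- viewer: Slide viewer, fixed to the bench, turned at random: a white box 200 (x) by 240 (y) by 30 mm high; its flat top is the bed. Origin: centre of its underside. In its frame the jaw runs along y at x = 35 mm, facing the fence; the dimmer runs along y at x = -60 mm; the marker stands at x = -88 mm.
- window (a point): Centre of the lit window, 26 (x) by 66 (y) mm, flush in the bed 30 mm above the bench; at x = 35, y = 47 mm in the viewer's frame. A long carrier clamped against the fence is centred on it. Axes as the viewer's.
- fence (a point): Middle of the fixed fence's face, at the bed: an aluminium bar 70 mm wide (x), 15 mm thick, 26 mm high above the bed. The face looks to -y of the viewer and lies at x = 35, y = 90 mm in its frame. Axes as the viewer's.
- carrier: The long slide carrier, loose: a grey plastic block 40 (x) by 86 (y) by 16 mm high with one stained glass slide let into its top. Origin: centre of its underside; z up through the glass. Its two ends are alike for this job. About 90 g.
- jaw (a joint): Position of the clamping jaw along its track, m: 0 = fully open (jaw face at y = -60 mm in the viewer's frame), growing as it slides towards the fence (+y of the viewer), end of travel 0.085. With the long carrier clamped against the fence it reads 0.064. It stays where it is left; moving it takes about 3 N.
- jaw_top (a point): Centre of the top of the jaw's black upright grip plate, 92 mm above the bench. The plate is 30 (viewer x) by 14 (viewer y) by 42 mm high and stands on an aluminium carriage 64 by 45 by 19 mm whose clamping face lies 22.5 mm towards the fence from the plate's centre. Axes as the viewer's.
- dimmer (a joint): Position of the lamp's dimmer along its track, m, 0 to 0.1, growing towards +y of the viewer (0 at y = -50 mm in its frame). It stays where it is left; moving it takes about 1.5 N.
- dimmer_top (a point): Centre of the top of the black dimmer cap, on its white line, 66 mm above the bench. The cap is 24 (viewer x) by 14 (viewer y) by 35 mm high and stands on the bed. Axes as the viewer's.
- marker (a joint): Position of the small steel marker along its own rail, m, on the same scale as dimmer: the dimmer is level with the marker when both read the same. Not to be moved.
- marker_tip (a point): Point of the steel marker, towards the dimmer. The marker is 15 by 10 mm and 7 mm high on the bed. Axes as the viewer's.
- short_carrier: A shorter slide carrier that is not wanted: 40 (x) by 58 (y) by 16 mm high, like the long one otherwise. Origin: centre of its underside.
- dropper: Pale plastic dropper bottle with white cap, 44 mm across, 115 mm high, standing. Origin: centre of its underside.
- dish: Round steel dish, 150 mm across, 40 mm high. Origin: centre of its underside.
- petri: Clear shallow dish, 88 mm across, 16 mm high. Origin: centre of its underside.
- pen: Red and white marker pen, 135 (x) by 11 by 11 mm, lying. Origin: centre of its underside.
- jar: Amber jar with black lid, 56 mm across, 70 mm high. Origin: centre of its underside.
Not all that is in view belongs to the job. What is shaped like the carrier but pink is not meant.

How it is judged (in metres and radians):
At the end, for the whole second after the job is handed in: Long carrier flat on the bed, centred on the window within 10 mm across the track and 3 mm along it, square within 0.05 rad; jaw closed on it past 0.062 (under 2 mm of play in all); the dimmer's line within 4 mm of the marker's point along the track; all at rest (x of carrier in the frame of viewer between 0.025 and 0.045 m and y of carrier in the frame of viewer between 0.044 and 0.05 m and z of carrier in the frame of viewer between 0.027 and 0.033 m and angle between carrier's own z axis and vertical below 0.06 rad and angle between the y axis of carrier and the y axis of viewer, either way round below 0.05 rad and value of joint jaw above 0.062 m and linear speed of carrier below 0.01 m/s and y of dimmer_top in the frame of marker_tip between -0.004 and 0.004 m and velocity of joint dimmer below 0.005 m/s); the robot touches nothing.
It fails at once if the jaw is pressed onto the carrier with more than 35 N (contact force between jaw and carrier above 35 N).
It fails at once if the steel marker is shifted by more than 4 mm (distance of marker_tip from where it was at the start of the episode above 0.004 m).
It fails at once if the short carrier, dropper bottle, dishes, pen or jar is moved by more than 30 mm (distance of any of short_carrier, dropper, dish, petri, pen, jar from where it was at the start of the episode above 0.03 m).
It also fails if it takes over 64 s, if anything falls off the work surface, if the arm or the gripper's body presses on something with over 40 N, if the wrist force passes 120 N, or if a joint passes its speed limit or range.

ROBOT

A 6-joint arm with a two-finger parallel gripper is mounted at the origin on the work surface. World frame = base frame: x ahead of the robot, y to its left, z up, the work surface at z = 0. Lengths are in mm, angles in degrees, forces in N, time in s.
With the tool pointing down it reaches from about 350 to 850 mm from the base axis. Payload 8.1 kg.
Tool frame: the origin (TCP) lies at the very end of the fingers, on their centre line; the grasp point (between the pads) lies manip.grip_point_offset behind it (manip.grip_point_offset is the distance from the TCP to the grasp point, in mm); z points along the fingers, y is the direction in which the jaws open and shut (so a half turn about z gives the same grasp; the last joint's range is limited). The gripper opens to 93 mm and grips with 3 to 60 N. Pads are 15 mm wide; open, the fingers measure 128 mm over their backs; the gripper's body (75 mm by 188 mm) begins 65 mm behind the grasp point.
Start: joints at [-70.21, 7.471, 85.268, -0, 87.261, -4.893], TCP at [250.578, -545.175, 186.235] pointing down, gripper open.
Joint ranges: [-169.43, 169.43], [-51.17, 129.36], [1.28, 143.12], [-76.62, 256.62], [0, 156.53], [-152.29, 152.29]. Speed limits (degrees/s): [136.94, 136.94, 159.86, 180, 180, 180].

INTERFACE

Orientations are given as [roll, pitch, yaw] about the fixed x, y, z axes, in that order (R = Rz(yaw) Ry(pitch) Rx(roll)).
In Python, from workcell import manip gives the robot as it stands.
- The arm moves only by the tool servo_tool, never from a script. Its argument "rows" is a list that holds one entry, the list of rows, each a list of 5 numbers: the opening, from 0 (shut) to 1 (fully open), then the shift along the tool's x, y, z in cm, then the turn about the tool's z in rad. A call has 1 to 10 rows; each row shifts and turns the commanded pose from where the row before left it, along the tool's axes as they then stand; what a row does not reach is not made up. A row lasts 1/12 s, in which the tool goes at most 41.7 mm and 7.16 degrees, less where a joint would pass 70% of its speed; a pose out of reach is approached as far as the arm can. A call with a gripper value outside its range is refused whole. The fingers move at their own pace and stop on an object; "force" is the grip in N (left out, the last holds). Time passes only in rows, so rows that do not move let the fingers close. It gives the time, the measured TCP pose, the force and the opening at its end, in the units of the state.
- manip.read_state(): the state, without advancing time (a new reading comes with each control period).
- manip.snapshot(name): name is "scene" or "top"; returns the picture (384x512x3 uint8, red, green, blue); there is no depth.
- manip.calibration(name): a dict with "fovy" (degrees; the focal length in pixels is half the picture's height over the tangent of half this angle, whatever the lens; pixels are square), "cx", "cy" (the principal point, pixels), "D" ([k1, k2, p1, p2, k3] as OpenCV has them; the pictures are not rectified), "extrinsics" (4x4, takes a point from camera to world coordinates). Camera axes: x right, y up, looking along -z (the intrinsics and any distortion apply to the point x, -y, -z); pixel columns grow to the right and rows downward; lengths in mm; the calibration is good to about 2 mm. A picture is of the moment at which its call begins. calibration takes no time and is no camera call.
- manip.hand_in(): hands the job in, once; it reports no verdict.
The state is a dict: "clock": time; "joint_positions": joint angles; "joint_vel": joint speeds; "joint_efforts": joint torques, N m; "ee_pos": TCP position; "tcp_rot": TCP orientation; "ft_force": force on the tool from outside, world axes, zero at the start; "wrist_torque": the same for the moment, N m; "opening": finger opening in mm.
Only numpy, scipy, OpenCV 4.12 (cv2) and the standard library are available. Lean on these libraries where they do the work, as an engineer would, in place of code of your own. Each camera call takes 0.05 s, during which the arm holds its last target.

## Working session

There is one attempt and no reset: what is moved stays moved. The work goes in short steps, Python scripts to look and compute and a tool call to move; the robot and the scene stay as the last step left them, time stands still between calls to the robot, and variables do not carry over. Pictures are saved under pics/ and viewed, and the job is handed in when it is done.

Besides the shell and the picture viewer there is one more tool, called after ">>>" as name([rows], argument=value, ...), one row to a line, values as JSON. servo_tool: Moves the arm, as the interface text tells. Its arguments: {"type":"object","properties":{"rows":{"type":"array","items":{"type":"array","items":{"type":"array","items":{"type":"number"}}}},"force":{"type":"number"}},"required":["rows"]}

```bash
mkdir -p pics; ls; python3 - <<'E'
from workcell import manip
import cv2, numpy as np
np.set_printoptions(precision=4,suppress=True)
print(manip.read_state(), manip.grip_point_offset)
for n in ("scene","top"):
    im=manip.snapshot(n); cv2.imwrite(f"pics/{n}0.png",im[:,:,::-1]); 
    c=manip.calibration(n); print(n,c)
E
```

```text
pics
{'clock': 0.0, 'joint_positions': array([-70.2127,   7.5141,  85.3292,  -0.0022,  87.2608,  -4.8908]), 'joint_vel': array([-0.0506,  0.0145, -0.0318, -0.0317,  0.0487, -0.0007]), 'joint_efforts': array([  0.0001, -55.9851, -49.1755,   0.077 ,   0.0358,  -0.0002]), 'ee_pos': array([ 250.3271, -544.5979,  185.1989]), 'tcp_rot': array([-179.8961,   -0.0066,   24.6783]), 'ft_force': array([-0.1323,  0.2051,  0.2279]), 'wrist_torque': array([-0.0175, -0.0034,  0.0187]), 'opening': 93.48816904001605} 18.8
scene {'fovy': 53.07243950833012, 'cx': 260.2376810210433, 'cy': 192.84018821068418, 'D': array([-0.1182,  0.    ,  0.    ,  0.    ,  0.    ]), 'extrinsics': array([[  -0.674 ,   -0.5883,    0.4468, 1077.8627],
       [   0.7387,   -0.542 ,    0.4006,  398.761 ],
       [   0.0065,    0.6001,    0.7999,  957.0482],
       [   0.    ,    0.    ,    0.    ,    1.    ]])}
top {'fovy': 47.200057449006074, 'cx': 263.80527569201365, 'cy': 197.90690565493745, 'D': array([-0.1074,  0.    ,  0.    ,  0.    ,  0.    ]), 'extrinsics': array([[   0.0466,    0.976 ,   -0.213 ,  347.5552],
       [  -0.9989,    0.0454,   -0.0104,  -12.6303],
       [  -0.0004,    0.2132,    0.977 , 1284.7949],
       [   0.    ,    0.    ,    0.    ,    1.    ]])}
```

View pics/scene0.png

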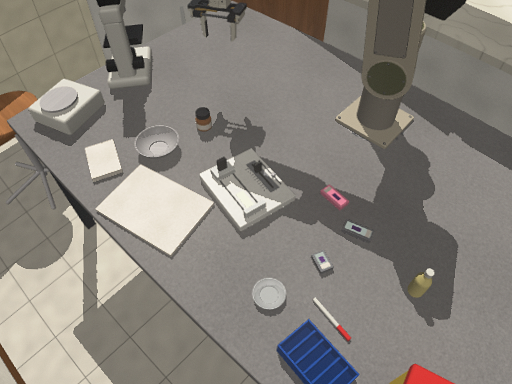

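View pics/top0.png

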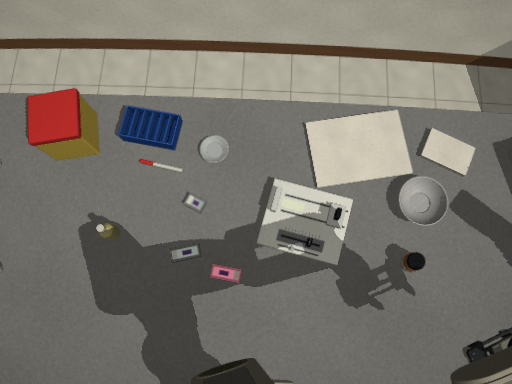

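```bash
cat > h.py <<'E'
import cv2, numpy as np
from workcell import manip
np.set_printoptions(precision=2,suppress=True)
def cal(n):
    c=manip.calibration(n); f=192/np.tan(np.radians(c["fovy"]/2))
    K=np.array([[f,0,c["cx"]],[0,f,c["cy"]],[0,0,1]]); E=np.array(c["extrinsics"])
    return K,np.array(c["D"]),E
def ray(n,uv):
    K,D,E=cal(n)
    p=cv2.undistortPoints(np.array(uv,float).reshape(-1,1,2),K,D).reshape(-1,2)
    d=np.c_[p[:,0],-p[:,1],-np.ones(len(p))]@E[:3,:3].T
    return E[:3,3],d
def onz(n,uv,z):
    o,d=ray(n,uv); return o+d*((z-o[2])/d[:,2])[:,None]
def proj(n,P):
    K,D,E=cal(n); q=(np.array(P,float).reshape(-1,3)-E[:3,3])@E[:3,:3]
    q=q*[1,-1,-1]
    return cv2.projectPoints(q.reshape(-1,1,3),np.zeros(3),np.zeros(3),K,D)[0].reshape(-1,2)
def crop(im,x0,y0,w,h,s,name):
    c=cv2.resize(im[y0:y0+h,x0:x0+w],None,fx=s,fy=s,interpolation=cv2.INTER_CUBIC)
    cv2.imwrite(name,c[:,:,::-1])
E
python3 - <<'E'
from h import *
t=cv2.imread("pics/top0.png")[:,:,::-1]; s=cv2.imread("pics/scene0.png")[:,:,::-1]
crop(t,250,170,110,100,7,"pics/tv.png")
crop(s,190,140,120,95,6,"pics/sv.png")
crop(t,150,180,110,110,5,"pics/tc.png")
E
```

```text
(no output)
```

View pics/tv.png

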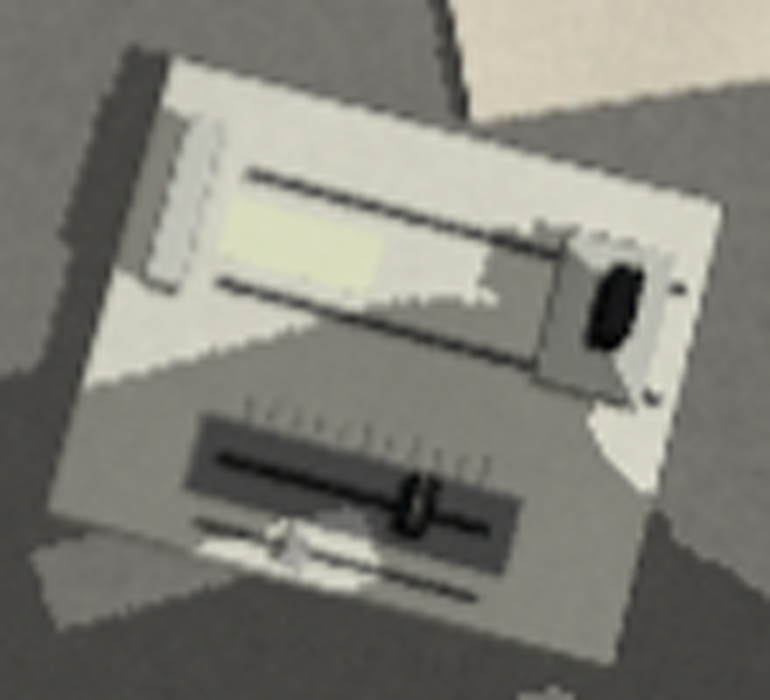

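View pics/sv.png

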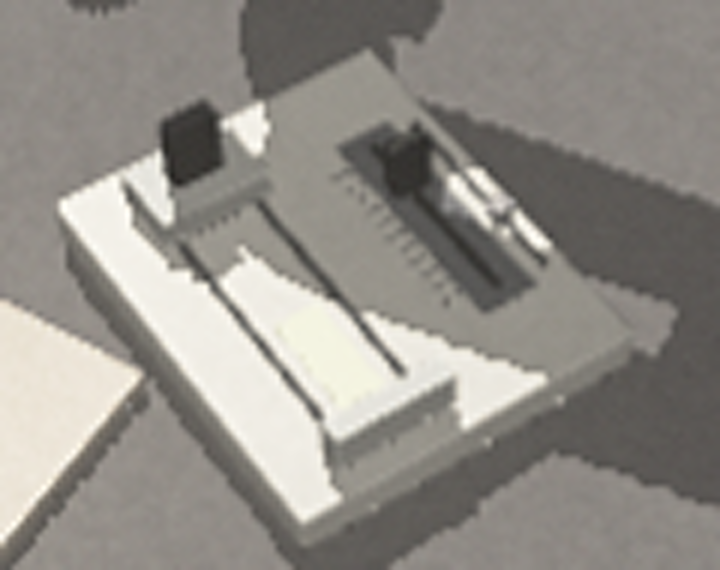

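View pics/tc.png

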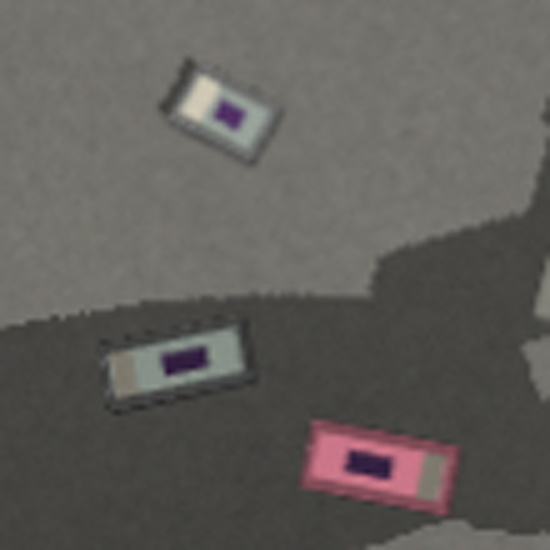

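```bash
cat > v.py <<'E'
from h import *
def un(c,x0,y0,s): return (np.array(c,float)+.5)/s-.5+[x0,y0]
tc=un([[170,58],[722,205],[613,663],[50,512]],250,170,7)
sc=un([[305,527],[60,205],[370,50],[632,345]],190,140,6)
M=np.array([[100,120],[100,-120],[-100,-120],[-100,120]],float)
def fit(P,M=M):
    H,cP,cM=None,P[:,:2].mean(0),M.mean(0)
    U,S,Vt=np.linalg.svd((M-cM).T@(P[:,:2]-cP)); R=(Vt.T@np.diag([1,np.linalg.det(Vt.T@U.T)])@U.T)
    t=cP-R@cM; r=P[:,:2]-(M@R.T+t)
    return R,t,np.degrees(np.arctan2(R[1,0],R[0,0])),r
E
python3 - <<'E'
from v import *
for n,c in(("top",tc),("scene",sc)):
    P=onz(n,c,30); R,t,a,r=fit(P); print(n,t,a,"resid",r.ravel(), "sides",[np.linalg.norm(P[i]-P[i-1]) for i in range(4)])
P1=onz("top",tc,30);P2=onz("scene",sc,30); R,t,a,r=fit((P1+P2)/2); print("both",t,a)
# carriers
def long(n):
    pass
tl=un([[107,346],[243,322],[256,375],[112,408]],150,180,5)
print("long approx",onz("top",tl,16), onz("top",tl,16).mean(0))
def loc(p): return (np.array(p)[...,:2]-t)@R
print("dim",loc(onz("top",un([[420,500]],250,170,7),66)))
print("mark",loc(onz("top",un([[310,545],[290,530]],250,170,7),37)))
print("scene mark",loc(onz("scene",un([[468,200],[500,210]],190,140,6),37)))
E
```

```text
top [ 560.01 -122.01] -12.468976410693662 resid [-0.59  0.28 -1.4   0.75  1.28  0.9   0.72 -1.92] sides [np.float64(198.24970463817024), np.float64(239.71702745383183), np.float64(197.41741883715585), np.float64(237.12430890798962)]
scene [ 566.54 -117.89] -13.502977412001492 resid [-3.57  0.14 -2.09  1.95  1.6  -1.47  4.06 -0.61] sides [np.float64(192.40035352059536), np.float64(237.89501349035584), np.float64(195.62216681854906), np.float64(241.41846823559382)]
both [ 563.27 -119.95] -12.984718835212776
long approx [[460.67 262.66  16.  ]
 [478.63 184.45  16.  ]
 [448.39 174.63  16.  ]
 [425.1  256.67  16.  ]] [453.2 219.6  16. ]
dim [[-62.26 -27.5 ]]
mark [[-87.92   9.01]
 [-84.2   18.42]]
scene mark [[-75.34   5.66]
 [-85.13  20.49]]
```

```bash
python3 - <<'E'
from h import *
t=cv2.imread("pics/top0.png")[:,:,::-1]; s=cv2.imread("pics/scene0.png")[:,:,::-1]
crop(t,270,222,60,40,13,"pics/tv2.png")
crop(s,240,152,50,40,15,"pics/sv2.png")
crop(s,310,180,70,95,6,"pics/sc2.png")
crop(t,165,240,40,28,18,"pics/tc2.png")
E
```

```text
(no output)
```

View pics/tv2.png

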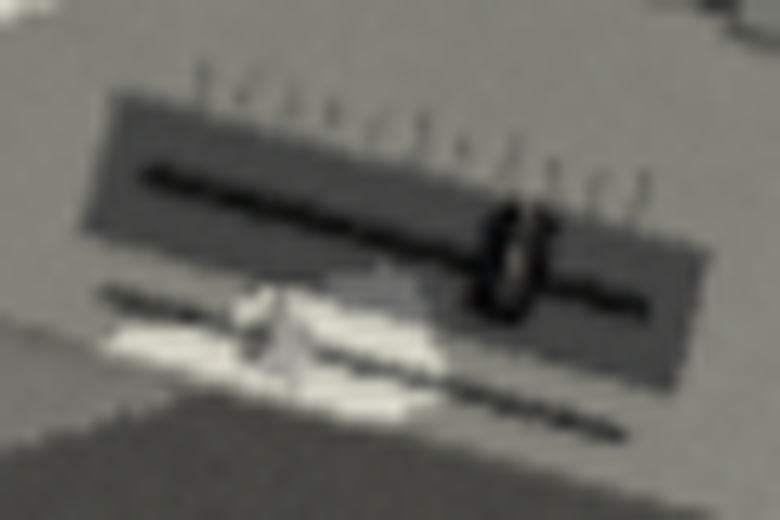

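View pics/sv2.png

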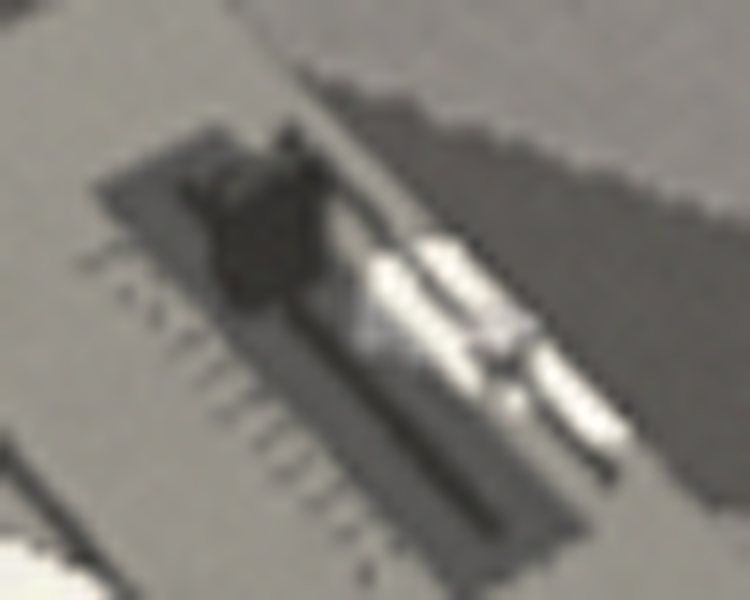

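View pics/sc2.png

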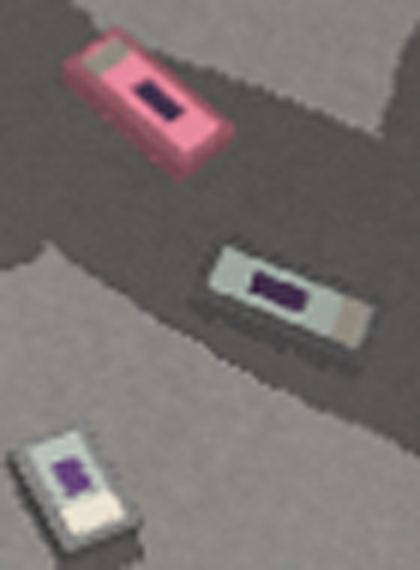

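View pics/tc2.png

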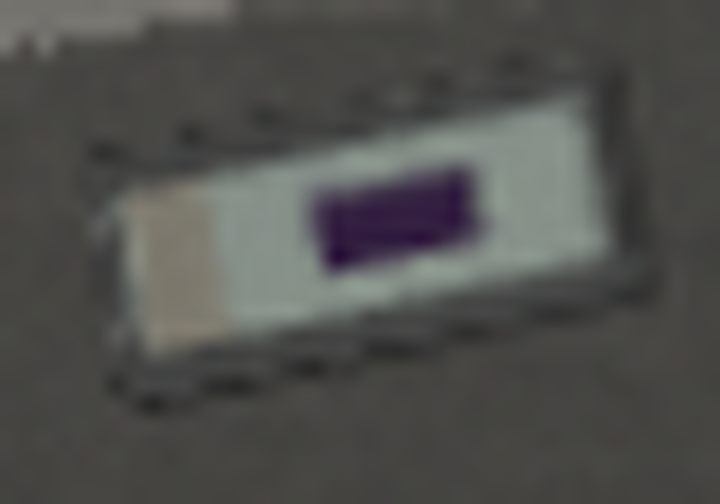

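```bash
python3 - <<'E'
from v import *
def tri(a,b):
    (o1,d1),(o2,d2)=ray("top",a),ray("scene",b); out=[]
    for p,q in zip(d1,d2):
        A=np.c_[p,-q]; s=np.linalg.lstsq(A,o2-o1,rcond=None)[0]
        x,y=o1+s[0]*p,o2+s[1]*q; out.append([*(x+y)/2,np.linalg.norm(x-y)])
    return np.array(out)
print("bed corners",tri(tc,sc))
# glass corners (top crop tc2 18x at 165,240), scene crop sc2 6x at 310,180
g=un([[128,190],[585,95],[612,250],[150,352]],165,240,18)
gs=un([[357,348],[208,285],[232,245],[374,308]],310,180,6)
# order: scene: stained(tan) end right. top tan end left
G=onz("top",g,16); print("glass",G,G.mean(0)); 
Gs=onz("scene",gs,16); print("glass scene",Gs,Gs.mean(0))
for P in (G,Gs):
    d1=P[0]-P[3];print([np.linalg.norm(P[i]-P[i-1]) for i in range(4)])
    for a,b in((0,1),(3,2)): d=P[a]-P[b]; print("ang",np.degrees(np.arctan2(d[1],d[0])))
R,t,a,r=fit(onz("top",tc,30))
loc=lambda p:(np.array(p)[...,:2]-t)@R
u=lambda p:un(p,270,222,13)
print("marker tip,base",loc(onz("top",u([[283,293],[288,340]]),37)))
print("rail ends dimmer",loc(onz("top",u([[145,175],[648,308]]),31)),"marker rail",loc(onz("top",u([[103,293],[622,435]]),31)))
print("cap top",loc(onz("top",u([[517,262]]),66)), "ticks", loc(onz("top",u([[203,85],[642,195]]),30)))
print("window",loc(onz("top",un([[230,200],[385,238],[370,295],[215,255]],250,170,7),30)).mean(0))
print("jaw plate top",loc(onz("top",un([[622,285]],250,170,7),92)))
E
```

```text
bed corners [[ 685.13  -26.8    23.41    1.39]
 [ 631.22 -260.6    24.32    1.28]
 [ 438.11 -217.63   22.87    0.5 ]
 [ 490.98   14.99   13.44    0.46]]
glass [[457.06 260.47  16.  ]
 [476.12 187.69  16.  ]
 [451.46 181.46  16.  ]
 [431.31 254.68  16.  ]] [453.99 221.07  16.  ]
glass scene [[459.77 263.01  16.  ]
 [479.05 189.48  16.  ]
 [452.15 184.99  16.  ]
 [435.32 256.97  16.  ]] [456.57 223.61  16.  ]
[np.float64(26.3890014328621), np.float64(75.23457925586536), np.float64(25.43142122819393), np.float64(75.94218200596679)]
ang 104.67721638073824
ang 105.38811460045561
[np.float64(25.181515541472034), np.float64(76.01259667628734), np.float64(27.267429934049726), np.float64(73.92186905398857)]
ang 104.6927092246242
ang 103.16101132433849
marker tip,base [[-77.72  21.91]
 [-87.41  18.28]]
rail ends dimmer [[-59.61  57.67]
 [-59.35 -56.8 ]] marker rail [[-87.28  59.95]
 [-87.94 -57.92]]
cap top [[-61.82 -23.98]] ticks [[-36.71  50.35]
 [-35.23 -49.65]]
window [34.91 47.07]
jaw plate top [[ 40.16 -79.27]]
```

>>> servo_tool([
  [[1,2.1,-2.55,0,0],[1,2.1,-2.55,0,0],[1,2.1,-2.55,0,0],[1,2.1,-2.55,0,0],[1,2.1,-2.55,0,0],[1,2.1,-2.55,0,0],[1,2.1,-2.55,0,0],[1,2.1,-2.55,0,0],[1,2.1,-2.55,0,0],[1,2.1,-2.55,0,0]],
])

```text
clock: 0.93
ee_pos: [334.8, -224.1, 185.9]
tcp_rot: [-180.0, 0.0, 24.7]
ft_force: [1.1, 0.8, 0.7]
opening: 92.7
```

>>> servo_tool([
  [[1,2.1,-2.55,0,0],[1,2.1,-2.55,0,0],[1,2.1,-2.55,0,0],[1,2.1,-2.55,0,0],[1,2.1,-2.55,0,0],[1,2.1,-2.55,0,0],[1,2.1,-2.55,0,0],[1,2.1,-2.55,0,0],[1,2.1,-2.55,0,0],[1,2.1,-2.55,0,0]],
])

```text
clock: 1.77
ee_pos: [419.1, 95.4, 186.0]
tcp_rot: [180.0, 0.0, 24.7]
ft_force: [1.4, -0.8, 0.6]
opening: 92.6
```

>>> servo_tool([
  [[1,2.1,-2.55,0,0],[1,2.1,-2.55,0,0],[1,2.1,-2.55,0,0],[1,2.1,-2.55,0,0],[1,0,0,0,-0.12],[1,0,0,0,-0.12],[1,0,0,0,-0.12],[1,0,0,0,-0.12],[1,0,0,0,-0.12],[1,0,0,0,-0.12]],
])

```text
clock: 2.6
ee_pos: [452.6, 221.3, 185.7]
tcp_rot: [-180.0, 0.0, 66.3]
ft_force: [-0.1, -0.3, -0.2]
opening: 92.9
```

>>> servo_tool([
  [[1,0,0,0,-0.12],[1,0,0,0,-0.12],[1,0,0,0,-0.12],[1,0,0,0,-0.12],[1,0,0,0,-0.12],[1,0,0,0,-0.073],[1,0,0,3,0],[1,0,0,3,0],[1,0,0,0,0],[1,0,0,0,0]],
])

```text
clock: 3.43
ee_pos: [451.1, 220.7, 124.5]
tcp_rot: [-179.7, 0.0, 104.5]
ft_force: [-0.4, 0.7, 1.4]
opening: 93.0
```

>>> servo_tool([
  [[1,0,0,2,0],[1,0,0,2,0],[1,0,0,2,0],[1,0,0,2,0],[1,0,0,0,0]],
])

```text
clock: 3.85
ee_pos: [451.4, 220.8, 44.3]
tcp_rot: [-179.8, 0.0, 104.5]
ft_force: [-0.7, -0.8, 0.0]
opening: 92.8
```

```bash
python3 - <<'E'
from h import *
st=manip.read_state(); print(st['ee_pos'],st['tcp_rot'],st['opening'])
s=manip.snapshot("scene"); t=manip.snapshot("top")
cv2.imwrite("pics/s1.png",s[:,:,::-1]); cv2.imwrite("pics/t1.png",t[:,:,::-1])
crop(s,310,180,100,95,7,"pics/s1c.png")
crop(t,250,170,110,100,7,"pics/t1c.png")
crop(t,150,190,100,100,5,"pics/t1g.png")
E
```

```text
[451.4  220.77  44.35] [-179.78    0.02  104.49] 92.80241739863918
```

View pics/s1c.png

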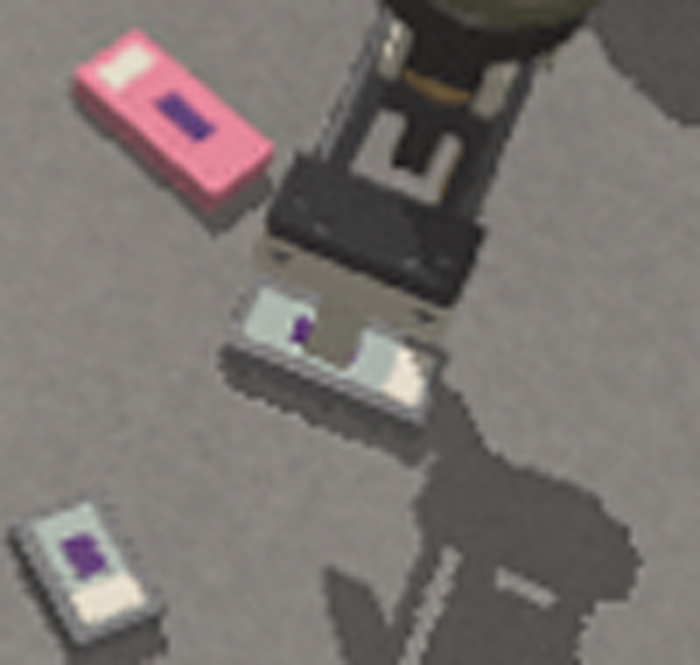

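View pics/t1c.png

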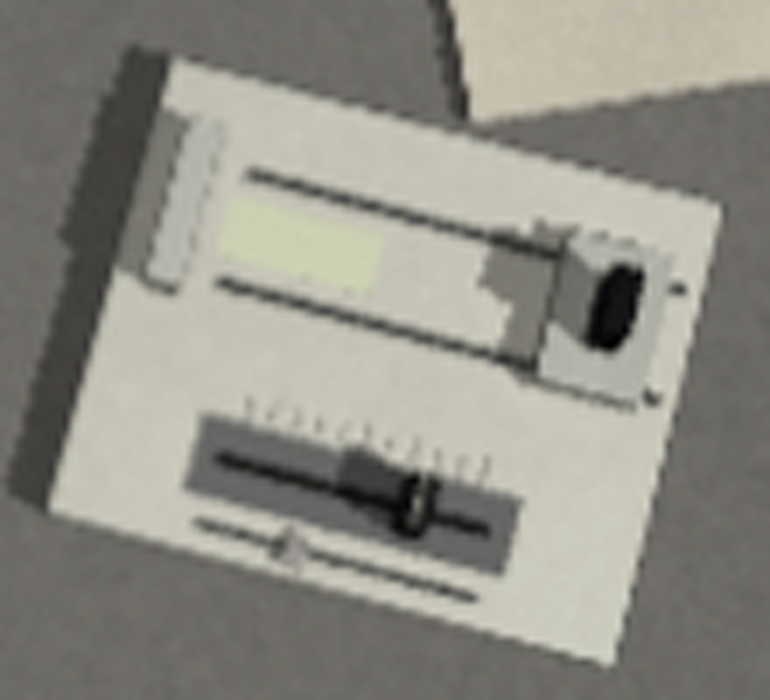

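View pics/t1g.png

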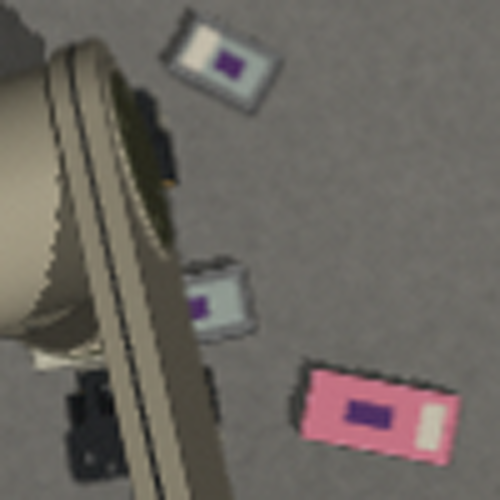

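```bash
python3 - <<'E'
from h import *
p=np.array([451.4,220.8,44.3]); a=np.radians(104.5); x=np.array([np.cos(a),np.sin(a),0]); y=np.array([np.sin(a),-np.cos(a),0])
for q in (p+46*y, p-46*y,p+46*y+7.5*x,p+46*y-7.5*x, p+63*y):
    print((proj("scene",q)[0]-[310,180]+.5)*7-.5)
E
```

```text
[319.43 383.62]
[393.31 214.13]
[337.17 391.21]
[301.73 376.05]
[304.92 416.66]
```

```bash
python3 - <<'E'
from h import *
s=cv2.imread("pics/s1.png")[:,:,::-1].copy()
crop(s,335,195,45,50,12,"pics/s1d.png")
E
```

```text
(no output)
```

View pics/s1d.png

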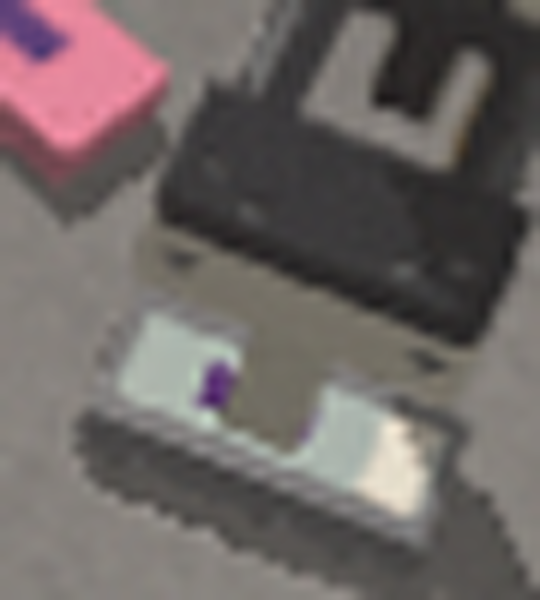

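```bash
python3 - <<'E'
from h import *
p=np.array([451.4,220.8,44.3]); a=np.radians(104.5); x=np.array([np.cos(a),np.sin(a),0]); y=np.array([np.sin(a),-np.cos(a),0])
u=(np.array([[225,415],[300,445]])+.5)/12-.5+[335,195]
for z in (44.3,50,55,60):
    q=onz("scene",u,z); print(z,[( (k-p)@x,(k-p)@y) for k in q], np.linalg.norm(q[0]-q[1]))
E
```

```text
44.3 [(np.float64(-10.600950570554444), np.float64(32.320955027964025)), (np.float64(7.863942588130588), np.float64(31.8362839903086))] 18.471252945493312
50 [(np.float64(-10.43833539163691), np.float64(36.184943472674014)), (np.float64(7.9112467865596745), np.float64(35.70329914587389))] 18.355902248920604
55 [(np.float64(-10.29569049784963), np.float64(39.5744070206653)), (np.float64(7.952741697462397), np.float64(39.095417703387405))] 18.254717427365645
60 [(np.float64(-10.153045604062298), np.float64(42.9638705686566)), (np.float64(7.994236608365094), np.float64(42.48753626090091))] 18.153532605810604
```

>>> servo_tool([
  [[1,0,0.35,1,0],[1,0,0,1,0],[1,0,0,0,0]],
])

```text
clock: 4.2
ee_pos: [456.0, 222.1, 25.1]
tcp_rot: [-179.9, 0.0, 104.5]
ft_force: [-0.7, 0.7, -1.1]
opening: 92.8
```

```bash
python3 - <<'E'
from h import *
s=manip.snapshot("scene")
crop(s,335,195,50,50,12,"pics/s2.png")
p=manip.read_state()['ee_pos']; print(p); a=np.radians(104.5); y=np.array([np.sin(a),-np.cos(a),0])
for q in (p+46*y, p-46*y): print((proj("scene",q)[0]-[335,195]+.5)*12-.5)
E
```

```text
[455.8  222.03  25.53]
[225.17 534.21]
[351.67 244.48]
```

View pics/s2.png

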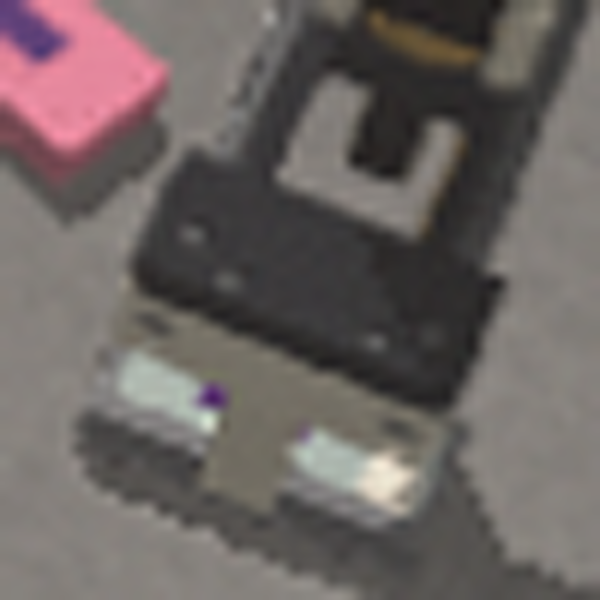

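>>> servo_tool([
  [[1,0,0,1,0],[1,0,0,0.6,0],[1,0,0,0.3,0],[1,0,0,0,0]],
])

```text
clock: 4.58
ee_pos: [455.3, 221.9, 5.9]
tcp_rot: [-179.9, 0.0, 104.5]
ft_force: [1.0, 0.2, 0.4]
opening: 92.9
```

```bash
python3 - <<'E'
from h import *
s=manip.snapshot("scene")
crop(s,335,195,50,60,10,"pics/s3.png")
print(manip.read_state()['ee_pos'],manip.read_state()['ft_force'])
E
```

```text
[455.76 222.     6.56] [-0.06  0.03 -0.8 ]
```

View pics/s3.png

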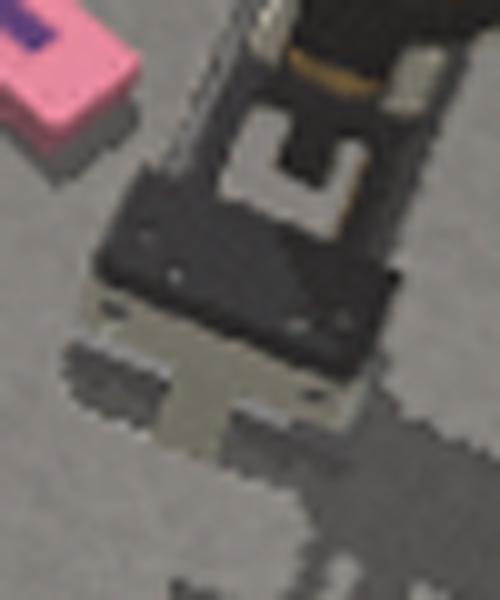

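>>> servo_tool([
  [[1,0,0,0.3,0],[0,0,0,0,0],[0,0,0,0,0],[0,0,0,0,0],[0,0,0,0,0],[0,0,0,0,0],[0,0,0,0,0],[0,0,0,0,0],[0,0,0,0,0],[0,0,0,0,0]],
], force=20)

```text
clock: 5.47
ee_pos: [456.4, 222.3, 4.3]
tcp_rot: [180.0, -0.0, 104.5]
ft_force: [-0.9, 0.4, -0.6]
opening: 37.7
```

>>> servo_tool([
  [[0,0,0,0,0],[0,0,0,0,0],[0,0,0,0,0],[0,0,0,0,0]],
])

```text
clock: 5.8
ee_pos: [456.3, 222.2, 4.2]
tcp_rot: [-180.0, 0.0, 104.5]
ft_force: [0.1, 0.8, -0.7]
opening: 10.9
```

```bash
python3 - <<'E'
from h import *
s=manip.snapshot("scene");t=manip.snapshot("top")
crop(s,310,180,80,80,7,"pics/s4.png");crop(t,150,190,100,100,5,"pics/t4.png")
print(manip.read_state())
E
```

```text
{'clock': 5.9, 'joint_positions': array([ 20.18,   3.02, 109.94,   0.  ,  67.04,   5.68]), 'joint_vel': array([-0.04,  0.06, -0.1 ,  0.04, -0.01, -0.05]), 'joint_efforts': array([  0.  , -46.21, -43.46,   0.07,   0.01,   0.  ]), 'ee_pos': array([456.32, 222.26,   4.22]), 'tcp_rot': array([-180. ,   -0. ,  104.5]), 'ft_force': array([0.79, 0.06, 0.4 ]), 'wrist_torque': array([-0.04, -0.11, -0.02]), 'opening': 3.2657686039519693}
```

View pics/s4.png

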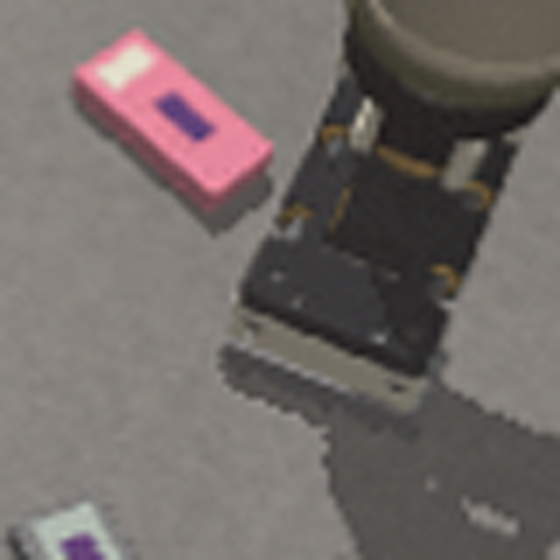

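View pics/t4.png

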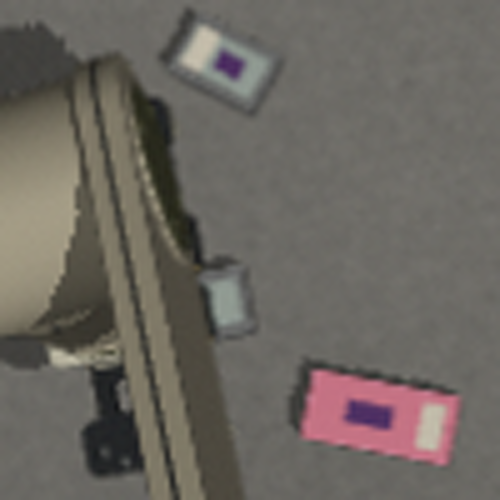

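>>> servo_tool([
  [[1,0,0,0,0],[1,0,0,0,0],[1,0,0,0,0],[1,0,0,0,0],[1,0,0,0,0],[1,0,0,0,0],[1,0,0,0,0],[1,0,0,0,0],[1,0,0,0,0],[1,0,0,0,0]],
])

```text
clock: 6.73
ee_pos: [456.3, 222.3, 4.2]
tcp_rot: [-180.0, -0.0, 104.5]
ft_force: [-1.0, -0.2, 0.3]
opening: 65.5
```

>>> servo_tool([
  [[1,0,0,0,0],[1,0,0,0.2,0],[1,0,0,0.2,0],[1,0,0,0,0]],
])

```text
clock: 7.07
ee_pos: [456.0, 222.1, -0.3]
tcp_rot: [-180.0, 0.0, 104.5]
ft_force: [1.5, 0.8, -0.2]
opening: 91.0
```

```bash
python3 - <<'E'
from h import *
s=manip.snapshot("scene")
crop(s,335,195,50,60,10,"pics/s5.png")
print(manip.read_state()['ee_pos'],manip.read_state()['ft_force'],manip.read_state()['opening'])
E
```

```text
[456.02 222.13  -0.18] [-0.62  0.05  0.57] 92.19795824917743
```

View pics/s5.png

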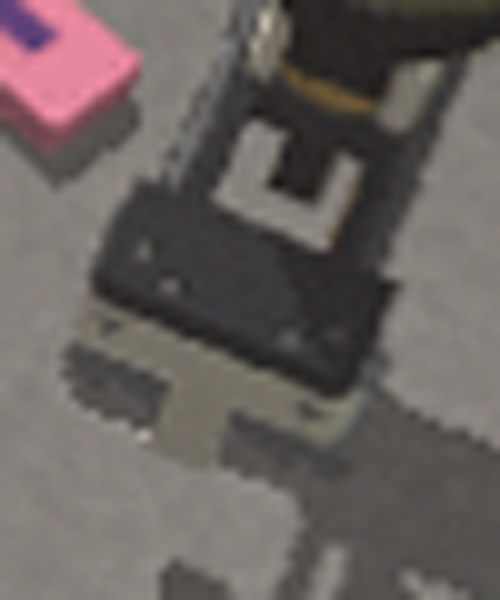

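>>> servo_tool([
  [[1,0,0,0.25,0],[1,0,0,0.25,0],[1,0,0,0,0]],
])

```text
clock: 7.37
ee_pos: [455.9, 222.1, -5.5]
tcp_rot: [-179.9, 0.0, 104.5]
ft_force: [0.4, 0.6, 0.1]
opening: 93.3
```

>>> servo_tool([
  [[1,0,0,0.25,0],[1,0,0,0.25,0],[1,0,0,0,0]],
])

```text
clock: 7.62
ee_pos: [455.9, 222.1, -10.4]
tcp_rot: [-180.0, 0.0, 104.5]
ft_force: [-0.8, -0.2, -0.3]
opening: 93.2
```

>>> servo_tool([
  [[1,0,0,0.2,0],[1,0,0,0,0]],
])

```text
clock: 7.78
ee_pos: [456.1, 222.2, -12.1]
tcp_rot: [-180.0, 0.0, 104.5]
ft_force: [-0.3, 0.3, -0.7]
opening: 92.9
```

>>> servo_tool([
  [[1,0,0,0.2,0],[1,0,0,0,0]],
])

```text
clock: 7.95
ee_pos: [456.2, 222.2, -14.1]
tcp_rot: [-180.0, 0.0, 104.5]
ft_force: [-0.3, 0.4, 0.4]
opening: 92.6
```

```bash
python3 - <<'E'
from h import *
s=manip.snapshot("scene")
crop(s,335,195,50,60,10,"pics/s6.png")
st=manip.read_state(); print(st['ee_pos'],st['ft_force'],st['wrist_torque'])
E
```

```text
[456.21 222.21 -13.95] [ 0.22 -1.45 -0.59] [-0.03 -0.12 -0.01]
```

View pics/s6.png

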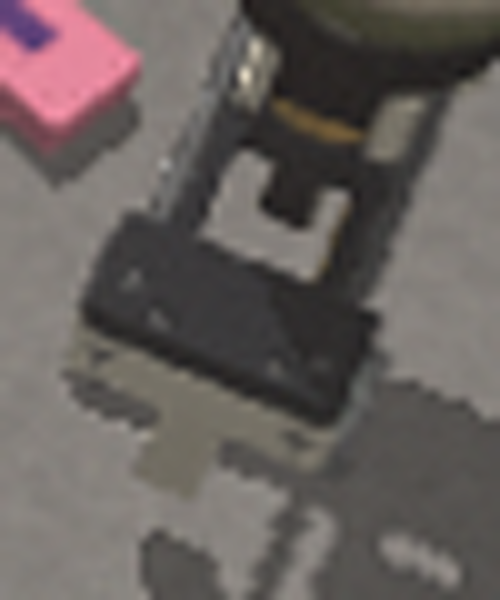

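>>> servo_tool([
  [[0,0,0,0,0],[0,0,0,0,0],[0,0,0,0,0],[0,0,0,0,0],[0,0,0,0,0],[0,0,0,0,0],[0,0,0,0,0],[0,0,0,0,0],[0,0,0,0,0],[0,0,0,0,0]],
], force=20)

```text
clock: 8.83
ee_pos: [456.3, 222.3, -13.8]
tcp_rot: [180.0, -0.0, 104.5]
ft_force: [1.2, 0.8, -0.2]
opening: 30.8
```

>>> servo_tool([
  [[0,0,0,0,0],[0,0,0,0,0],[0,0,0,0,0],[0,0,0,0,0]],
])

```text
clock: 9.17
ee_pos: [456.4, 222.2, -13.8]
tcp_rot: [-180.0, 0.0, 104.5]
ft_force: [-0.6, 0.4, -0.3]
opening: 4.2
```

```bash
python3 - <<'E'
from h import *
s=manip.snapshot("scene");t=manip.snapshot("top")
crop(s,290,160,110,90,7,"pics/s7.png");crop(t,140,180,110,110,5,"pics/t7.png")
st=manip.read_state();print(st['opening'],st['ft_force'],st['joint_positions'])
E
```

```text
1.17615070765606 [ 0.14 -0.25 -1.01] [ 20.18   4.6  110.43  -0.    64.97   5.68]
```

View pics/s7.png

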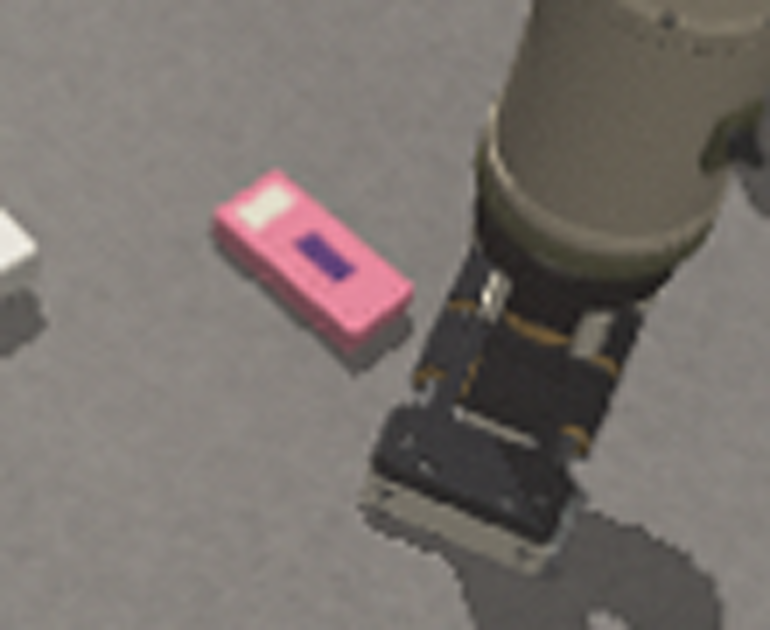

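View pics/t7.png

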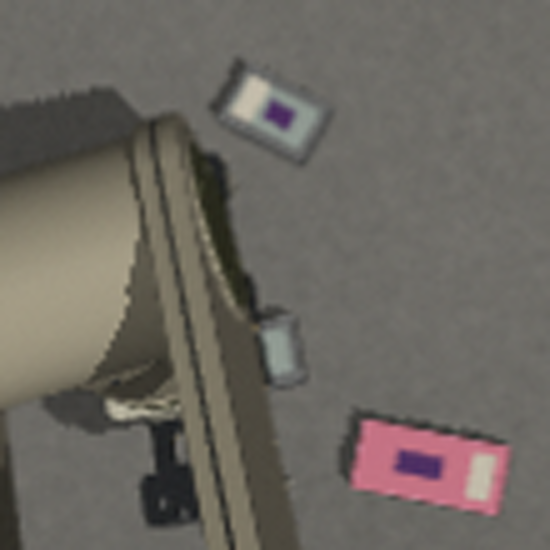

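```bash
python3 - <<'E'
from h import *
def an(u,sc,off,p,zs):
    a=np.radians(104.5); x=np.array([np.cos(a),np.sin(a),0]); y=np.array([np.sin(a),-np.cos(a),0])
    u=(np.array(u,float)+.5)/sc-.5+off
    for z in zs:
        q=onz("scene",u,z); print(z,[(round((k-p)@x,1),round((k-p)@y,1)) for k in q])
p0=np.array([456.2,222.2,0])
print("s6 ee z -14"); an([[135,480],[195,497]],10,[335,195],p0,[-14,0,5,10,15,20])
print("s2 ee z 25.3"); an([[200,485],[275,510]],12,[335,195],p0,[25,35,40,45,50,55])
E
```

```text
s6 ee z -14
-14 [(np.float64(-10.4), np.float64(38.4)), (np.float64(7.2), np.float64(35.5))]
0 [(np.float64(-10.1), np.float64(47.1)), (np.float64(7.3), np.float64(44.3))]
5 [(np.float64(-9.9), np.float64(50.2)), (np.float64(7.3), np.float64(47.5))]
10 [(np.float64(-9.8), np.float64(53.4)), (np.float64(7.4), np.float64(50.6))]
15 [(np.float64(-9.7), np.float64(56.5)), (np.float64(7.4), np.float64(53.8))]
20 [(np.float64(-9.5), np.float64(59.6)), (np.float64(7.5), np.float64(56.9))]
s2 ee z 25.3
25 [(np.float64(-10.0), np.float64(35.4)), (np.float64(8.2), np.float64(33.5))]
35 [(np.float64(-9.7), np.float64(41.9)), (np.float64(8.3), np.float64(40.1))]
40 [(np.float64(-9.6), np.float64(45.2)), (np.float64(8.3), np.float64(43.4))]
45 [(np.float64(-9.4), np.float64(48.5)), (np.float64(8.4), np.float64(46.6))]
50 [(np.float64(-9.3), np.float64(51.7)), (np.float64(8.4), np.float64(49.9))]
55 [(np.float64(-9.2), np.float64(55.0)), (np.float64(8.4), np.float64(53.2))]
```

>>> servo_tool([
  [[1,0,0,0,0],[1,0,0,0,0],[1,0,0,0,0],[1,0,0,0,0],[1,0,0,0,0],[1,0,0,0,0],[1,0,0,0,0],[1,0,0,0,0],[1,0,0,0,0],[1,0,0,0.2,0]],
])

```text
clock: 10.1
ee_pos: [456.7, 222.4, -15.4]
tcp_rot: [180.0, -0.0, 104.5]
ft_force: [-0.7, 0.2, 0.3]
opening: 63.0
```

>>> servo_tool([
  [[1,0,0,0.2,0],[1,0,0,0.2,0],[1,0,0,0,0]],
])

```text
clock: 10.35
ee_pos: [455.9, 222.0, -20.4]
tcp_rot: [-179.9, 0.0, 104.5]
ft_force: [0.6, -0.1, 0.0]
opening: 83.0
```

>>> servo_tool([
  [[1,0,0,0.15,0],[1,0,0,0,0]],
])

```text
clock: 10.52
ee_pos: [456.1, 222.2, -21.6]
tcp_rot: [-180.0, 0.0, 104.5]
ft_force: [-0.6, 0.1, -0.5]
opening: 91.9
```

>>> servo_tool([
  [[1,0,0,0.15,0],[1,0,0,0,0]],
])

```text
clock: 10.68
ee_pos: [456.2, 222.2, -23.0]
tcp_rot: [-180.0, 0.0, 104.5]
ft_force: [-0.5, -0.7, -0.5]
opening: 92.6
```

```bash
python3 - <<'E'
from h import *
s=manip.snapshot("scene")
crop(s,335,195,50,60,10,"pics/s8.png")
st=manip.read_state(); print(st['ee_pos'],st['ft_force'],st['wrist_torque'])
E
```

```text
[456.26 222.25 -22.88] [-1.02  0.62 -0.12] [-0.03 -0.12  0.03]
```

View pics/s8.png

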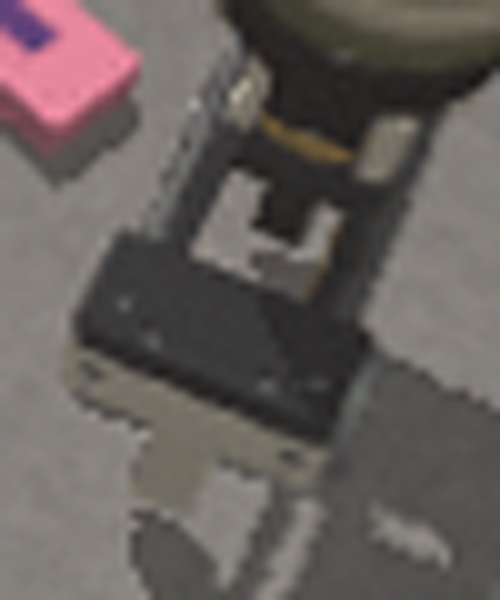

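>>> servo_tool([
  [[1,0,0,0.1,0],[0,0,0,0,0],[0,0,0,0,0],[0,0,0,0,0],[0,0,0,0,0],[0,0,0,0,0],[0,0,0,0,0],[0,0,0,0,0],[0,0,0,0,0],[0,0,0,0,0]],
])

```text
clock: 11.57
ee_pos: [456.3, 222.2, -23.8]
tcp_rot: [-180.0, 0.0, 104.5]
ft_force: [-0.1, -0.5, -0.2]
opening: 39.8
```

>>> servo_tool([
  [[0,0,0,0,0],[0,0,0,0,0]],
])

```text
clock: 11.73
ee_pos: [456.3, 222.2, -23.7]
tcp_rot: [-180.0, 0.0, 104.5]
ft_force: [-0.6, -0.1, 0.5]
opening: 40.3
```

>>> servo_tool([
  [[0,0,0,-0.5,0],[0,0,0,-1,0],[0,0,0,-1.5,0],[0,0,0,-2,0],[0,0,0,-2,0],[0,0,0,-2,0],[0,0,0,-1.5,0],[0,0,0,0,0]],
])

```text
clock: 12.4
ee_pos: [459.2, 223.3, 86.1]
tcp_rot: [179.6, -0.0, 104.5]
ft_force: [1.0, 0.7, 0.0]
opening: 39.5
```

```bash
python3 - <<'E'
from h import *
s=manip.snapshot("scene")
crop(s,320,130,90,90,6,"pics/s9.png")
st=manip.read_state(); print(st['ee_pos'],st['ft_force'],st['opening'])
E
```

```text
[458.25 222.96  83.96] [ 0.45 -0.39 -0.98] 39.99215983906972
```

View pics/s9.png

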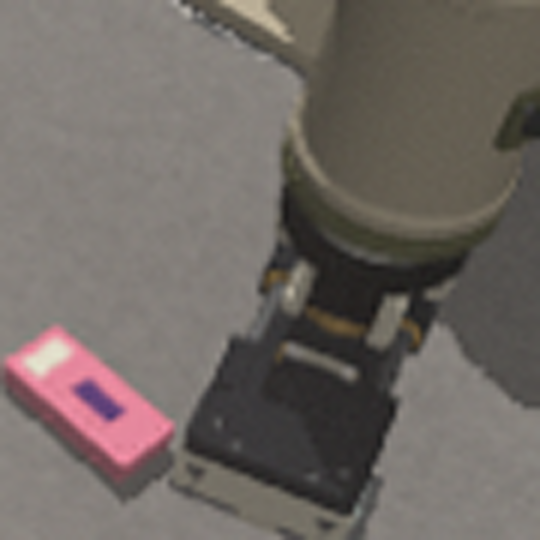

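>>> servo_tool([
  [[0,-1.2,0.24,0,0],[0,-2.4,0.48,0,0],[0,-2.4,0.48,0,0],[0,-2.4,0.48,0,0],[0,-2.4,0.48,0,0],[0,-2.4,0.48,0,0],[0,-2.4,0.48,0,0],[0,-2.4,0.48,0,0],[0,-2.4,0.48,0,0],[0,-2.4,0.48,0,0]],
])

```text
clock: 13.28
ee_pos: [556.6, 10.8, 79.2]
tcp_rot: [-179.8, -0.0, 104.5]
ft_force: [-0.7, 0.6, -1.5]
opening: 40.0
```

>>> servo_tool([
  [[0,-2.4,0.48,0,0],[0,-2.4,0.48,0,0],[0,-2.4,0.48,0,0],[0,-2.4,0.48,0,0],[0,-1.3,0.2,0,0.07],[0,0,0,0,0.08],[0,0,0,0,0.08],[0,0,0,0,0.08],[0,0,0,0,0.08],[0,0,0,0,0.08]],
])

```text
clock: 14.12
ee_pos: [603.8, -88.2, 78.9]
tcp_rot: [-179.8, 0.0, 77.3]
ft_force: [0.3, 0.8, -0.6]
opening: 39.4
```

>>> servo_tool([
  [[0,0,0,0,0],[0,0,0,0,0],[0,0,0,0,0]],
])

```text
clock: 14.37
ee_pos: [604.6, -87.7, 80.1]
tcp_rot: [-179.9, 0.0, 77.7]
ft_force: [0.7, 0.2, -0.6]
opening: 39.5
```

```bash
python3 - <<'E'
from h import *
s=manip.snapshot("scene");t=manip.snapshot("top")
crop(s,190,100,130,120,5,"pics/s10.png");crop(t,240,150,130,110,6,"pics/t10.png")
st=manip.read_state(); print(st['ee_pos'],st['tcp_rot'],st['ft_force'],st['opening'])
E
```

```text
[605.01 -87.47  80.69] [-179.95    0.     77.66] [ 0.87  0.05 -0.74] 39.63865032615781
```

View pics/s10.png

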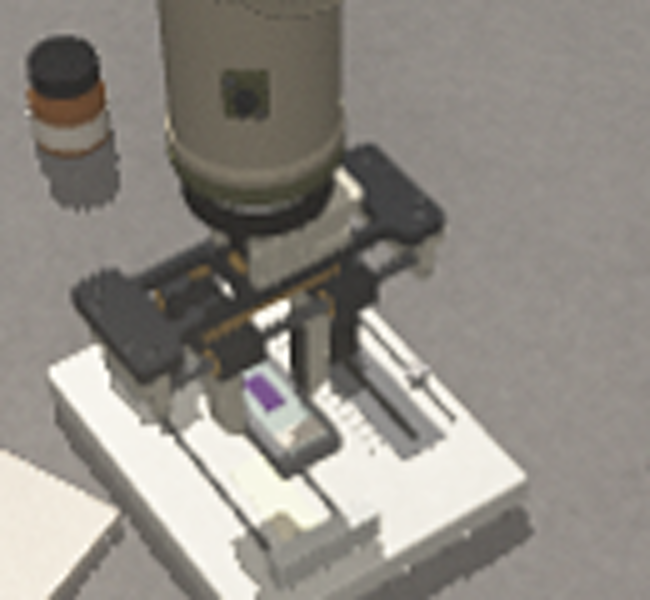

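View pics/t10.png

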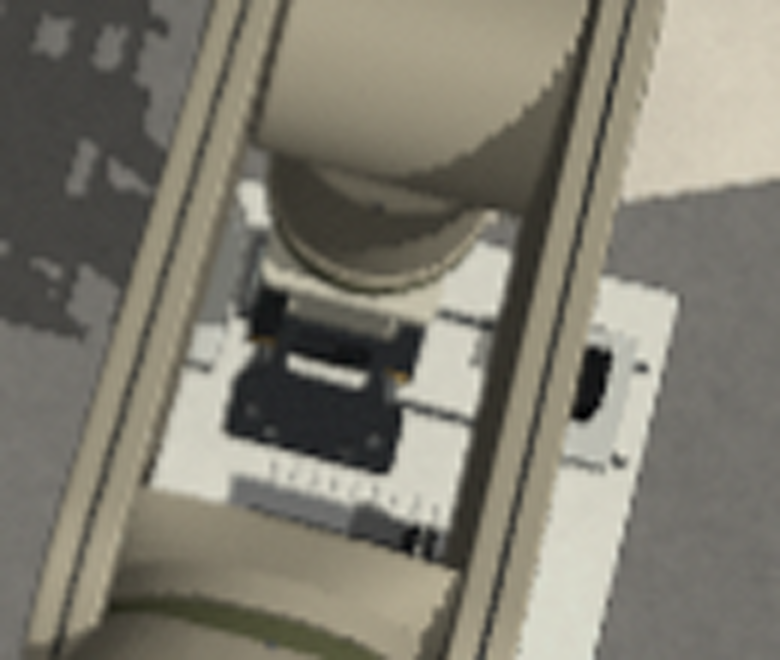

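```bash
python3 - <<'E'
from v import *
u=un([[285,475],[340,447]],190,100,5)
P=onz("scene",u,104.5);print(P,P.mean(0),np.linalg.norm(P[0]-P[1]))
a=np.radians(77.6);x=np.array([np.cos(a),np.sin(a)]);y=np.array([np.sin(a),-np.cos(a)])
d=P.mean(0)[:2]-[605,-87.4];print("tool frame front end (expect 43,0):",d@x,d@y)
# window in scene with z=30 
s=cv2.imread("pics/scene0.png")
E
```

```text
[[631.66 -51.85 104.5 ]
 [596.73 -42.69 104.5 ]] [614.19 -47.27 104.5 ] 36.10752630163862
tool frame front end (expect 43,0): 41.166842163502324 0.3612505403783164
```

```bash
python3 - <<'E'
from v import *
for n in("scene","top"):
    im=cv2.imread(f"pics/{n}0.png").astype(int); b,g,r=im[...,0],im[...,1],im[...,2]
    m=((r-b>18)&(g-b>18)&(r>190)&(abs(r-g)<14)).astype(np.uint8)
    k,l,s,c=cv2.connectedComponentsWithStats(m)
    for i in range(1,k):
        if s[i,4]>40: 
            P=onz(n,[c[i]],30)[0]; print(n,c[i],s[i],P)
            rect=cv2.minAreaRect(np.argwhere(l==i)[:,::-1].astype(np.float32)); print(rect)
            q=onz(n,cv2.boxPoints(rect),30); print([round(np.linalg.norm(q[j]-q[j-1]),1) for j in range(4)])
R,t,a,r=fit(onz("top",tc,30)); print("top window expected",t+R@[35,47],t+R@[35,42])
E
```

```text
scene [489.7    7.61] [466   0  46  23 427] [-1225.98     3.84    30.  ]
((490.73895263671875, 6.222563743591309), (49.627723693847656, 14.00400161743164), 22.98871612548828)
[np.float64(264.3), np.float64(205.8), np.float64(282.5), np.float64(197.8)]
scene [352.36 117.82] [340  97  27  39 199] [ 87.47 -49.26  30.  ]
((351.410400390625, 118.0980224609375), (38.638912200927734, 22.75844955444336), 79.28687286376953)
[np.float64(199.0), np.float64(93.4), np.float64(204.5), np.float64(84.3)]
scene [ 77.34 238.6 ] [ 69 218  15  46 221] [1031.32 -337.67   30.  ]
((76.8756332397461, 240.74111938476562), (12.539481163024902, 45.5268669128418), 4.085616588592529)
[np.float64(36.6), np.float64(151.4), np.float64(39.8), np.float64(149.8)]
scene [100.98 233.41] [ 97 226  12  14  59] [ 973.47 -301.43   30.  ]
((102.5, 232.5), (13.0, 11.0), 90.0)
[np.float64(44.3), np.float64(32.9), np.float64(44.1), np.float64(32.1)]
scene [120.26 259.89] [108 239  29  40 311] [ 984.33 -191.27   30.  ]
((116.13813781738281, 258.875732421875), (39.09727096557617, 21.332542419433594), 48.012786865234375)
[np.float
[... 4139 characters left out ...]
52197265625, 151.73594665527344), (16.535966873168945, 8.585983276367188), 57.9946174621582)
[np.float64(50.3), np.float64(28.6), np.float64(50.5), np.float64(28.4)]
top [466.07 158.59] [459 150  14  19  56] [ 772.73 -611.34   30.  ]
((466.23529052734375, 159.941162109375), (8.231931686401367, 21.265823364257812), 30.963756561279297)
[np.float64(24.9), np.float64(71.9), np.float64(25.2), np.float64(71.9)]
top [292.52 204.59] [281 198  24  14 222] [605.02 -83.84  30.  ]
((292.48114013671875, 204.56605529785156), (23.213932037353516, 9.61523723602295), 15.94539737701416)
[np.float64(67.4), np.float64(28.7), np.float64(67.7), np.float64(28.6)]
top window expected [604.33 -83.67] [603.25 -88.55]
```

>>> servo_tool([
  [[0,0,0,1,0],[0,0,0,1.5,0],[0,0,0,1.5,0],[0,0,0,1.5,0],[0,0,0,0.8,0],[0,0,0,0.4,0],[0,0,0,0,0],[0,0,0,0,0]],
])

```text
clock: 15.13
ee_pos: [605.6, -87.3, 14.5]
tcp_rot: [180.0, 0.0, 77.6]
ft_force: [0.5, -0.6, -0.9]
opening: 39.7
```

```bash
python3 - <<'E'
from h import *
s=manip.snapshot("scene")
crop(s,190,120,120,110,6,"pics/s11.png")
st=manip.read_state(); print(st['ee_pos'],st['tcp_rot'],st['ft_force'],st['opening'])
E
```

```text
[606.09 -87.41  15.12] [179.92  -0.    77.58] [-0.05  0.02 -1.06] 39.526812746351766
```

View pics/s11.png

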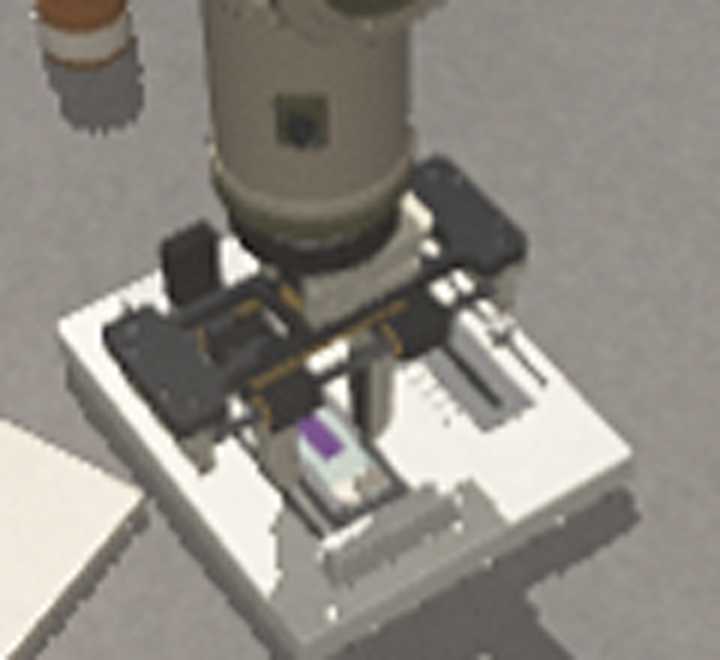

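>>> servo_tool([
  [[0,0,0,0.3,0],[0,0,0,0.2,0],[0,0,0,0,0]],
])

```text
clock: 15.43
ee_pos: [605.4, -87.3, 9.3]
tcp_rot: [180.0, -0.0, 77.6]
ft_force: [-0.4, 0.4, -1.4]
opening: 39.8
```

>>> servo_tool([
  [[0,0,0,0.15,0],[0,0,0,0,0]],
])

```text
clock: 15.6
ee_pos: [605.3, -87.3, 7.6]
tcp_rot: [-180.0, -0.0, 77.6]
ft_force: [-0.1, 0.4, -1.3]
opening: 40.0
```

>>> servo_tool([
  [[0,0,0,0.1,0],[0,0,0,0,0]],
])

```text
clock: 15.77
ee_pos: [605.3, -87.3, 6.6]
tcp_rot: [-180.0, -0.0, 77.6]
ft_force: [-0.7, -0.5, -0.8]
opening: 39.4
```

>>> servo_tool([
  [[0,0,0,0.1,0],[0,0,0,0,0]],
])

```text
clock: 15.93
ee_pos: [605.5, -87.3, 6.3]
tcp_rot: [180.0, 0.0, 77.6]
ft_force: [-3.0, 0.4, 3.7]
opening: 39.6
```

>>> servo_tool([
  [[0,0,0,0.1,0],[0,0,0,0,0]],
])

```text
clock: 16.1
ee_pos: [605.5, -87.3, 6.2]
tcp_rot: [180.0, 0.0, 77.6]
ft_force: [-7.1, 1.2, 11.8]
opening: 39.9
```

>>> servo_tool([
  [[0,0,0,-0.1,0],[0.7,0,0,0,0],[0.7,0,0,0,0],[0.7,0,0,0,0],[0.7,0,0,0,0],[0.7,0,0,0,0],[0.7,0,0,0,0],[0.7,0,0,0,0]],
])

```text
clock: 16.77
ee_pos: [605.4, -87.3, 5.7]
tcp_rot: [-180.0, -0.0, 77.6]
ft_force: [0.4, 1.0, -0.5]
opening: 65.4
```

>>> servo_tool([
  [[0.7,0,0,-1,0],[0.7,0,0,-2,0],[0.7,0,0,-3,0],[0.7,0,0,-3,0],[0,0,0,-1,0],[0,-3,0,0,0],[0,-3,0,0,0],[0,-3,0,0,0],[0,-3,0,0,0],[0,-2,0,0,0]],
])

```text
clock: 17.6
ee_pos: [574.5, -226.5, 106.1]
tcp_rot: [180.0, 0.0, 77.5]
ft_force: [-0.0, -0.1, -0.9]
opening: 29.4
```

```bash
python3 - <<'E'
from h import *
s=manip.snapshot("scene");t=manip.snapshot("top")
cv2.imwrite("pics/t12f.png",t[:,:,::-1]);cv2.imwrite("pics/s12f.png",s[:,:,::-1])
crop(s,190,120,120,110,6,"pics/s12.png");crop(t,240,160,130,110,6,"pics/t12.png")
st=manip.read_state(); print(st['ee_pos'],st['tcp_rot'],st['ft_force'],st['opening'])
E
```

```text
[ 574.33 -227.28  106.02] [179.99   0.06  77.36] [ 0.6   0.2  -0.01] 22.129871260185265
```

View pics/s12.png

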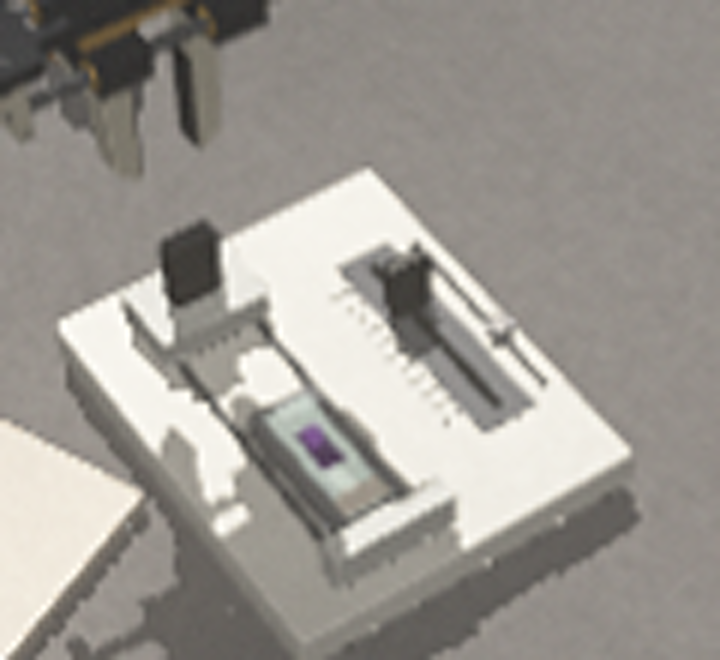

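View pics/t12.png

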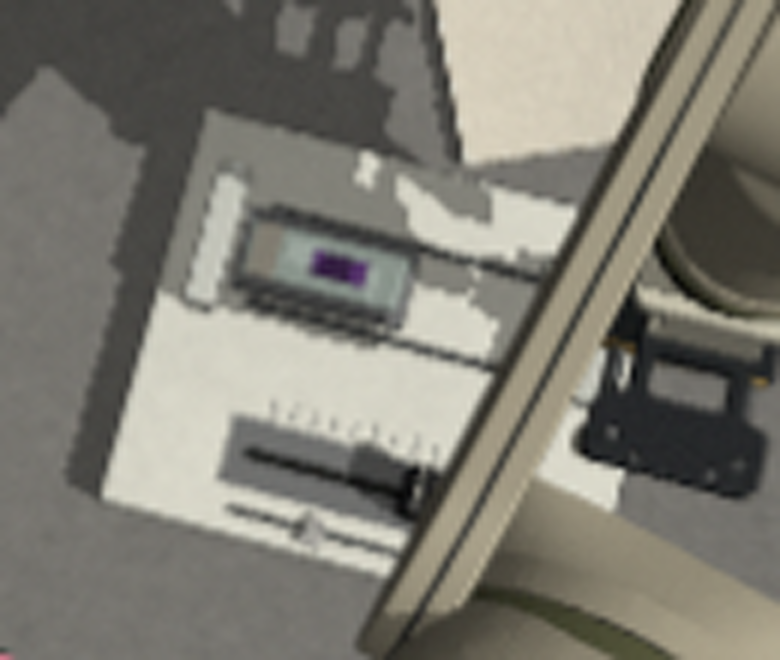

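>>> servo_tool([
  [[0,-1.5,0,0,0],[0,0,0,2,0],[0,0,0,2,0],[0,0,0,1.5,0],[0,0,0,0.6,0],[0,0,0,0,0],[0,0,0,0,0]],
], force=20)

```text
clock: 18.28
ee_pos: [572.2, -238.3, 45.1]
tcp_rot: [-180.0, -0.0, 77.6]
ft_force: [-0.0, -0.1, 0.3]
opening: 0.4
```

```bash
python3 - <<'E'
from v import *
s=manip.snapshot("scene")
crop(s,170,100,120,110,6,"pics/s13.png")
st=manip.read_state(); print(st['ee_pos'],st['tcp_rot'],st['ft_force'],st['opening'])
R,t,a,r=fit(onz("top",tc,30))
g=un([[252,222],[412,258],[400,318],[238,275]],240,160,6)
P=onz("top",g,46); print("glass loc",(P[:,:2]-t)@R, ((P[:,:2]-t)@R).mean(0))
m=un([[311,524]],240,160,6); print("marker",(onz("top",m,37)[:,:2]-t)@R)
E
```

```text
[ 572.8 -238.7   45.9] [179.92   0.02  77.6 ] [ 0.01 -0.5  -0.02] 0.6113646245407904
glass loc [[46.93 83.52]
 [49.88  4.82]
 [19.95  3.32]
 [20.01 83.42]] [34.19 43.77]
marker [[-85.48  19.58]]
```

View pics/s13.png

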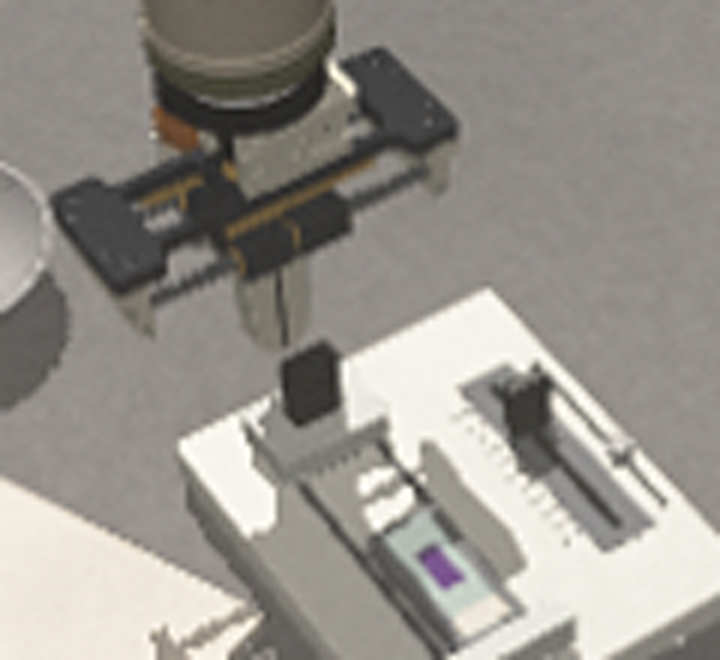

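```bash
python3 - <<'E'
from v import *
for z in (45,60,72,85,95): print(z,(proj("scene",[572.8,-238.7,z])[0]-[170,100]+.5)*6-.5, (proj("scene",[572.8+.216*8,-238.7+.976*8,z])[0]-[170,100]+.5)*6-.5)
E
```

```text
45 [284.56 378.27] [292.46 387.67]
60 [282.2  359.21] [290.16 368.63]
72 [280.28 343.69] [288.3  353.13]
85 [278.17 326.6 ] [286.25 336.07]
95 [276.53 313.26] [284.65 322.74]
```

>>> servo_tool([
  [[0,0.6,0,0.3,0],[0,0.8,0,0,0],[0,0.8,0,0,0],[0,0.8,0,0,0],[0,0.8,0,0,0],[0,0.8,0,0,0],[0,0.6,0,0,0],[0,0.4,0,0,0],[0,0,0,0,0],[0,0,0,0,0]],
])

```text
clock: 19.17
ee_pos: [583.6, -183.1, 41.2]
tcp_rot: [-179.9, -0.0, 77.6]
ft_force: [0.4, -0.8, 0.3]
opening: 0.6
```

```bash
python3 - <<'E'
from v import *
s=manip.snapshot("scene")
crop(s,170,120,120,110,6,"pics/s14.png")
st=manip.read_state(); print(st['ee_pos'],st['tcp_rot'],st['ft_force'],st['opening'])
E
```

```text
[ 583.47 -183.33   41.12] [-179.91   -0.04   77.59] [0.95 0.37 0.05] 0.5957086115852135
```

View pics/s14.png

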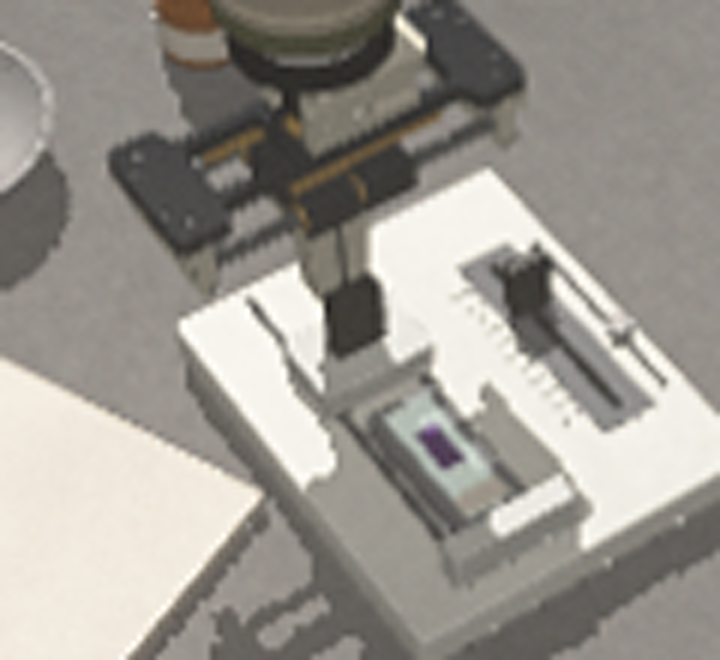

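>>> servo_tool([
  [[0,0.5,0,0,0],[0,0.5,0,0,0],[0,0.4,0,0,0],[0,0.2,0,0,0],[0,0,0,0,0]],
])

```text
clock: 19.63
ee_pos: [587.3, -167.6, 41.4]
tcp_rot: [-180.0, -0.0, 77.6]
ft_force: [0.6, 0.1, 0.2]
opening: 0.5
```

>>> servo_tool([
  [[0,0.2,0,0,0],[0,0.1,0,0,0],[0,0,0,0,0]],
])

```text
clock: 19.88
ee_pos: [588.1, -165.3, 41.6]
tcp_rot: [-180.0, -0.0, 77.6]
ft_force: [-0.9, -1.5, -1.2]
opening: 0.5
```

>>> servo_tool([
  [[0,0.1,0,0,0],[0,0.1,0,0,0],[0,0,0,0,0]],
])

```text
clock: 20.13
ee_pos: [588.5, -163.4, 41.7]
tcp_rot: [-180.0, 0.0, 77.6]
ft_force: [-1.7, -1.6, -1.5]
opening: 0.6
```

>>> servo_tool([
  [[0,0.1,0,0,0],[0,0.05,0,0,0],[0,0,0,0,0]],
])

```text
clock: 20.38
ee_pos: [588.8, -162.2, 41.7]
tcp_rot: [-180.0, 0.0, 77.6]
ft_force: [-1.9, -4.2, -2.4]
opening: -0.2
```

>>> servo_tool([
  [[0,0.1,0,0,0],[0,0,0,0,0],[0,0,0,0,0]],
])

```text
clock: 20.63
ee_pos: [588.8, -162.2, 41.7]
tcp_rot: [-180.0, 0.1, 77.5]
ft_force: [-2.8, -8.3, -3.8]
opening: 0.0
```

>>> servo_tool([
  [[0,0.1,0,0,0],[0,0,0,0,0],[0,0,0,0,0]],
])

```text
clock: 20.88
ee_pos: [588.8, -162.2, 41.8]
tcp_rot: [-180.0, 0.2, 77.5]
ft_force: [-3.8, -11.3, -2.2]
opening: 0.7
```

```bash
python3 - <<'E'
from v import *
s=manip.snapshot("scene");t=manip.snapshot("top")
crop(s,170,120,120,110,6,"pics/s15.png");crop(t,240,160,130,110,6,"pics/t15.png")
st=manip.read_state(); print(st['ee_pos'],st['tcp_rot'],st['ft_force'],st['opening'])
E
```

```text
[ 588.82 -162.16   41.74] [-179.99    0.16   77.52] [ -3.59 -10.4   -3.09] 0.2715397206163323
```

View pics/s15.png

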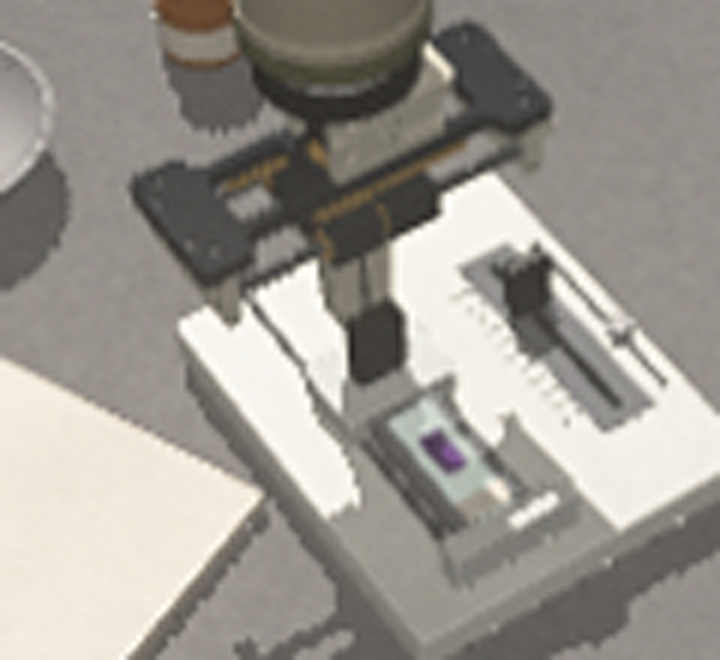

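View pics/t15.png

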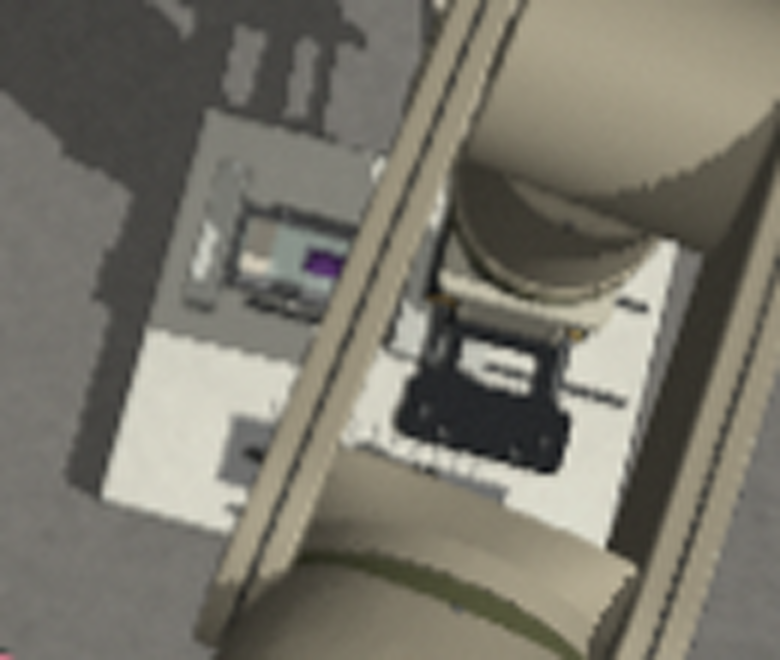

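>>> servo_tool([
  [[0,-0.6,0,0,0],[0,-1.1,0,0,0],[0,0,0,-2,0],[0,0,0,-3,0],[0,0,0,-3,0],[0,-0.5,-2,0,0],[0,-0.5,-3,0,0],[0,-0.2,-3,0,0],[0,0,-1.5,0,0],[0,0,0,0,0]],
])

```text
clock: 21.82
ee_pos: [488.5, -167.5, 122.0]
tcp_rot: [-180.0, -0.0, 77.5]
ft_force: [-0.7, 0.7, 0.1]
opening: 0.7
```

```bash
python3 - <<'E'
from v import *
s=manip.snapshot("scene")
crop(s,180,100,120,110,6,"pics/s16.png")
st=manip.read_state(); print(st['ee_pos'],st['tcp_rot'],st['ft_force'],st['opening'])
a=np.radians(-12.5);R=np.array([[np.cos(a),-np.sin(a)],[np.sin(a),np.cos(a)]])
print((st['ee_pos'][:2]-[562.5,-120.5])@R)
E
```

```text
[ 490.1  -167.97  122.4 ] [179.91  -0.02  77.54] [ 0.27 -0.34  0.31] 0.4755696665431397
[-60.41 -62.02]
```

View pics/s16.png

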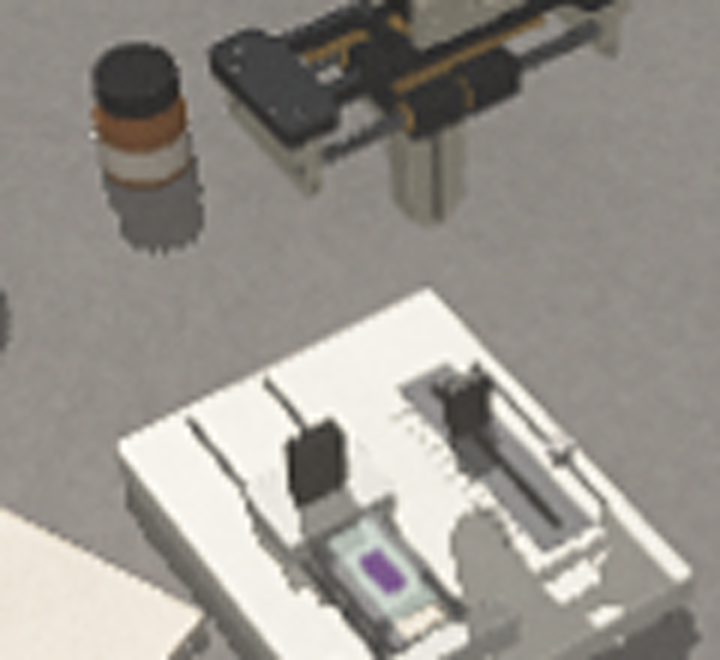

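>>> servo_tool([
  [[0,0,0,2,0],[0,0,0,3,0],[0,0,0,3,0],[0,0,0,1.8,0],[0,0,0,0,0],[0,0.5,0,0,0],[0,0.8,0,0,0],[0,0.8,0,0,0],[0,0.8,0,0,0],[0,0.5,0,0,0]],
])

```text
clock: 22.7
ee_pos: [499.4, -134.1, 25.4]
tcp_rot: [179.8, 0.0, 77.6]
ft_force: [0.3, -1.9, 1.1]
opening: 0.5
```

>>> servo_tool([
  [[0,0.6,0,0,0],[0,0.6,0,0,0],[0,0.6,0,0,0],[0,0.3,0,0,0],[0,0,0,0,0],[0,0,0,0,0]],
])

```text
clock: 23.2
ee_pos: [501.8, -113.8, 23.4]
tcp_rot: [-180.0, -0.0, 77.6]
ft_force: [0.1, 0.5, -0.3]
opening: 0.3
```

```bash
python3 - <<'E'
from v import *
s=manip.snapshot("scene")
crop(s,210,110,90,80,8,"pics/s17.png")
st=manip.read_state(); print(st['ee_pos'],st['tcp_rot'],st['ft_force'],st['opening'])
a=np.radians(-12.5);R=np.array([[np.cos(a),-np.sin(a)],[np.sin(a),np.cos(a)]])
print((st['ee_pos'][:2]-[562.5,-120.5])@R)
E
```

```text
[ 501.79 -113.96   23.42] [-179.95   -0.02   77.58] [-0.28 -0.06  0.16] 0.49544655398429754
[-60.68  -6.76]
```

View pics/s17.png

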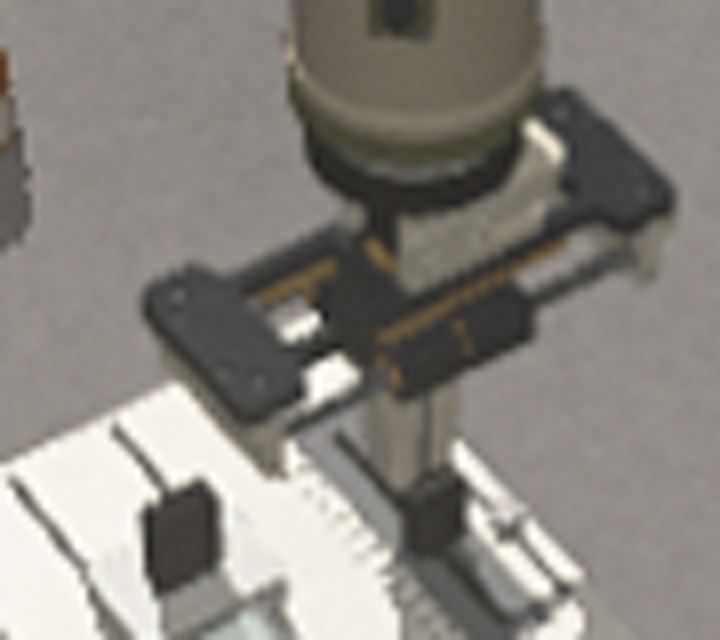

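>>> servo_tool([
  [[0,0.5,0,0,0],[0,0.3,0,0,0],[0,0,0,0,0],[0,-0.5,0,0,0],[0,-1.5,0,0,0],[0,0,0,-3,0],[0,0,0,-3,0],[0,-2,0,-3,0],[0,-3,0,0,0],[0,-3,0,0,0]],
])

```text
clock: 24.08
ee_pos: [484.1, -205.8, 117.0]
tcp_rot: [179.7, 0.1, 77.7]
ft_force: [-0.3, 0.4, -0.5]
opening: 0.2
```

>>> servo_tool([
  [[0,-3.5,0,0,0],[0,-3.5,0,0,0],[0,-3.5,0,0,0],[0,-3.5,0,0,0],[0,-3.5,0,0,0],[0,-3,0,0,0],[0,0,0,0,0]],
])

```text
clock: 24.67
ee_pos: [436.0, -409.6, 113.8]
tcp_rot: [180.0, 0.1, 77.3]
ft_force: [0.1, -1.3, -0.1]
opening: 0.7
```

```bash
python3 - <<'E'
from v import *
s=manip.snapshot("scene");t=manip.snapshot("top")
cv2.imwrite("pics/t18f.png",t[:,:,::-1]);cv2.imwrite("pics/s18f.png",s[:,:,::-1])
crop(t,250,170,110,100,7,"pics/t18.png");crop(s,190,140,120,95,6,"pics/s18.png")
crop(t,270,222,60,40,13,"pics/t18b.png")
print(manip.read_state()['ee_pos'])
E
```

```text
[ 437.43 -405.22  113.42]
```

View pics/t18.png

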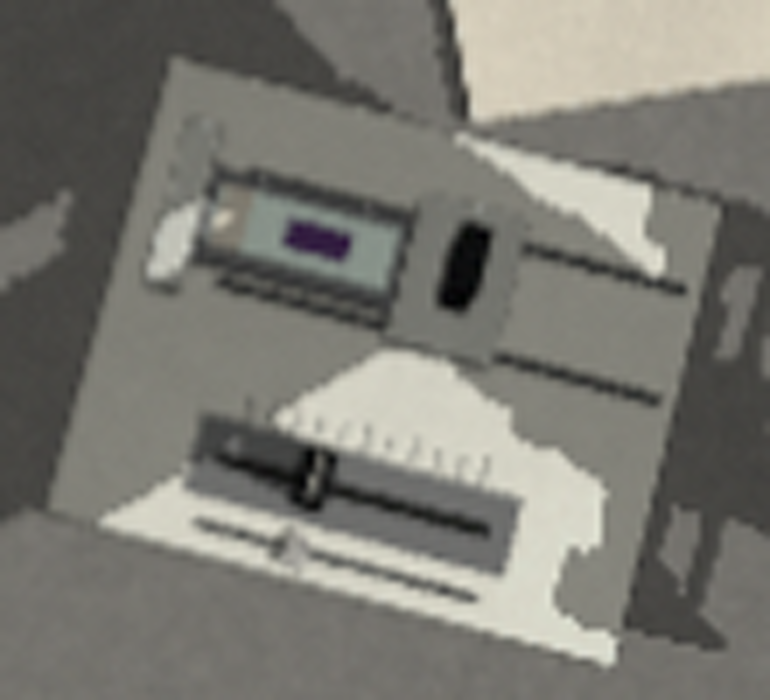

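View pics/s18.png

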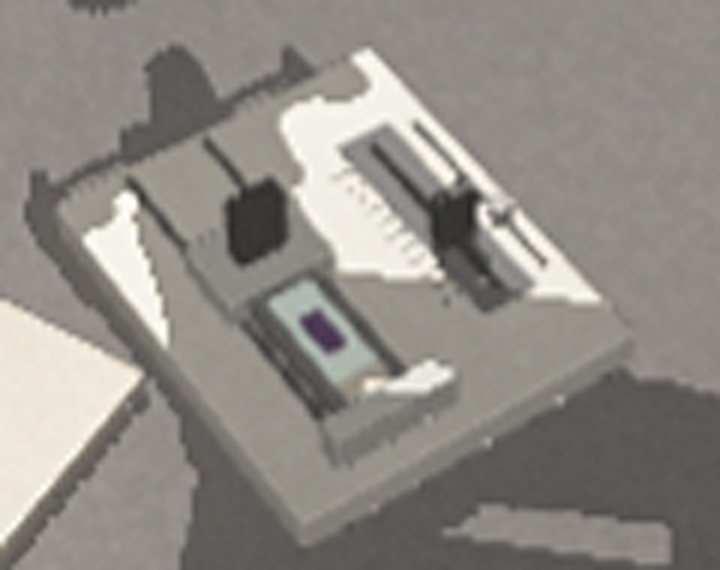

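View pics/t18b.png

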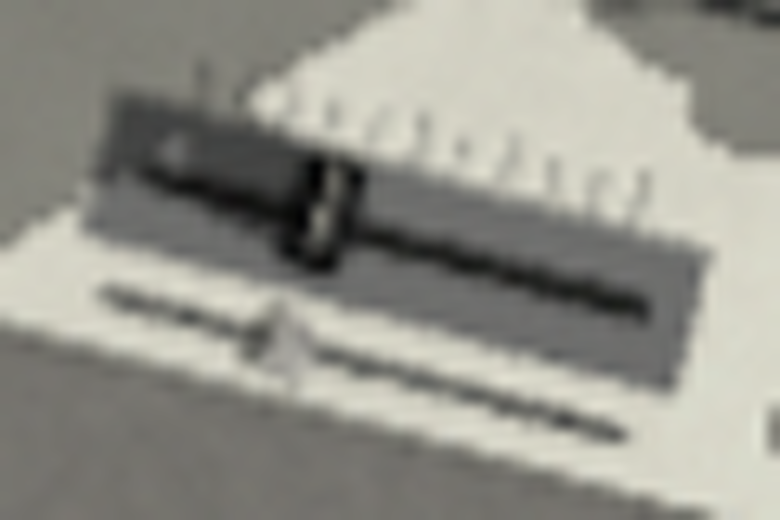

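```bash
python3 - <<'E'
from v import *
R,t,a,r=fit(onz("top",tc,30)); loc=lambda p:(np.array(p)[...,:2]-t)@R
u=lambda p:un(p,270,222,13)
print("line",loc(onz("top",u([[338,172],[328,208],[318,240]]),66)))
print("marker apex/center/base",loc(onz("top",u([[281,300],[286,335],[290,375]]),37)))
print("old cap",loc(onz("top",u([[517,262]]),66)))
# brightness-weighted centroid of white line pixels inside the cap
im=cv2.cvtColor(cv2.imread("pics/t18f.png"),cv2.COLOR_BGR2GRAY)
print(im[232:246,288:302])
print(im[242:254,284:300])
# projections of line for y
for y in (14,18,22):
    P=np.c_[(np.array([[-72,y],[-48,y]])@R.T+t),[66,66]]; print(y,(proj("top",P)-[270,222]+.5)*13-.5)
for y in (16,20,24):
    P=np.c_[(np.array([[-95,y],[-80,y]])@R.T+t),[37,37]]; print("m",y,(proj("top",P)-[270,222]+.5)*13-.5)
g=un([[220,180],[413,222],[393,298],[200,255]],250,170,7)
E
```

```text
line [[-52.99  17.9 ]
 [-61.07  18.05]
 [-68.31  18.41]]
marker apex/center/base [[-79.32  21.94]
 [-86.46  18.97]
 [-94.71  15.94]]
old cap [[-61.82 -23.98]]
[[ 68  73  84  93 135 161 175 193 206 211 185 202 212 214]
 [ 69  68  67  67  73  86  97 127 146 173 181 204 211 195]
 [ 67  67  68  68  61  38  19  68  62  93 125 150 163 157]
 [ 66  67  69  67  57  29   8  89  55  19  89 108 115 119]
 [ 42  45  56  60  41  23  17  94  60  33  97 109 109 109]
 [ 16  20  32  37  23  21  47  77  48  51 100 109 109 109]
 [ 47  32  22  18  10  18 112  79  30  56  90 107 110 110]
 [ 76  58  59  39  18  22 110  70  24  39  54  67  75  94]
 [101  98  78  42  22  51  79  50  34  40  32  26  32  54]
 [109 109 100  55  16  34  42  26  66  89  93  78  52  43]
 [110 109 109  95  74  42  18  29  90 107 110 104  96  95]
 [168 137 128 115 105  96  91  92 106 110 110 110 109 109]
 [202 191 190 174 166 139 113 110 109 109 108 110 110 108]
 [210 211 178 155 184 190 187 171 131 123 114 110 109 110]]
[[170 144 129 115 110 109 109  95  74  42  18  29  90 107 110 104]
 [204 191 189 184 168 137 128 115 105  96  91  
[... 224 characters left out ...]
81 158 125 103 111  86  93 145 151 151 198 210 210 208 207 204]
 [211 202 190 183 135  95 107 150 159 142 146 160 181 203 207 210]
 [206 207 207 206 154 113 148 162 164 164 120  97 108 126 142 175]
 [161 190 201 204 191 185 164 155 168 184 183 177 155 105  99 110]
 [118 133 140 149 170 197 193 193 170 196 207 204 197 186 185 183]
 [112 111 108 113 121 137 141 157 165 195 204 204 208 208 208 209]
 [112 112 113 114 110 111 104 117 124 133 139 161 193 205 205 209]]
14 [[333.65 261.9 ]
 [361.3  154.42]]
18 [[315.56 257.07]
 [343.28 149.62]]
22 [[297.48 252.23]
 [325.26 144.81]]
m 16 [[289.42 376.22]
 [306.52 310.03]]
m 20 [[271.69 371.47]
 [288.82 305.29]]
m 24 [[253.96 366.71]
 [271.13 300.56]]
```

```bash
python3 - <<'E'
from v import *
s=cv2.imread("pics/s18f.png")[:,:,::-1].copy()
crop(s,255,162,32,28,22,"pics/s18b.png")
R,t,a,r=fit(onz("scene",sc,30)); print(t,a)
for R_,t_ in ((R,t),):
  for y in (14,18,22):
    P=np.c_[(np.array([[-72,y],[-48,y],[-80,y],[-95,y]])@R_.T+t_),[66,66,37,37]]; print(y,((proj("scene",P)-[255,162]+.5)*22-.5).round().tolist())
E
```

```text
[ 566.54 -117.89] -13.502977412001492
14 [[304.0, 189.0], [161.0, 264.0], [346.0, 298.0], [433.0, 253.0]]
18 [[321.0, 208.0], [177.0, 282.0], [363.0, 316.0], [449.0, 271.0]]
22 [[338.0, 226.0], [194.0, 301.0], [379.0, 335.0], [466.0, 289.0]]
```

View pics/s18b.png

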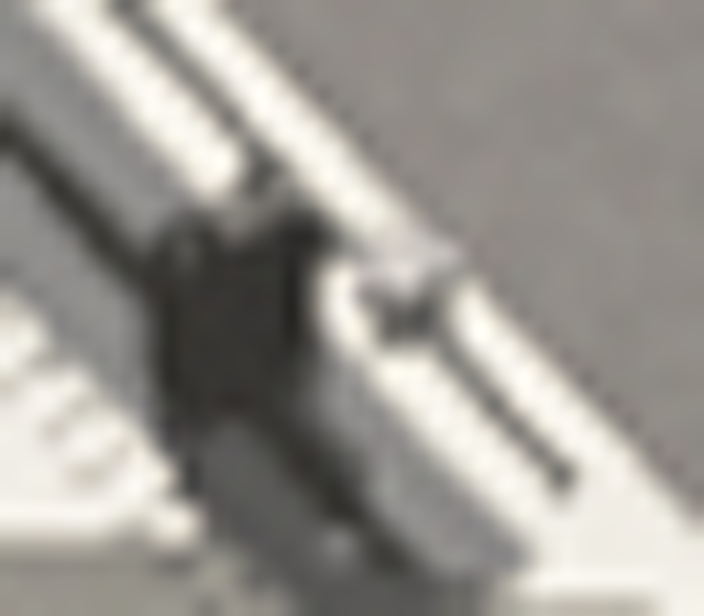

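```bash
python3 - <<'E'
from v import *
R,t,a,r=fit(onz("top",tc,30)); loc=lambda p:(np.array(p)[...,:2]-t)@R
def dark(f,x0,y0,x1,y1):
    im=cv2.cvtColor(cv2.imread(f),cv2.COLOR_BGR2GRAY); m=(im[y0:y1,x0:x1]<25)
    p=np.argwhere(m)[:,::-1].mean(0)+[x0,y0]; return p,m.sum()
for f,b in (("pics/top0.png",(330,205,350,222)),("pics/t18f.png",(308,198,324,218))):
    p,n=dark(f,*b); print(p,n,loc(onz("top",[p],92)))
im=cv2.imread("pics/t18f.png").astype(int); b,g,rr=im[...,0],im[...,1],im[...,2]
hsv=cv2.cvtColor(im.astype(np.uint8),cv2.COLOR_BGR2HSV)
m=((b-g>20)).astype(np.uint8); k,l,s,c=cv2.connectedComponentsWithStats(m)
for i in range(1,k):
    if s[i,4]>12 and 280<c[i][0]<320:
        print("stain",c[i],s[i,4],loc(onz("top",[c[i]],46)))
        q=cv2.minAreaRect(np.argwhere(l==i)[:,::-1].astype(np.float32)); print(q)
gl=un([[230,183],[400,222],[384,297],[207,248]],250,170,7); P=loc(onz("top",gl,46)); print(P,P.mean(0))
for e in ((0,1),(3,2)): d=P[e[0]]-P[e[1]]; print("skew deg",np.degrees(np.arctan2(d[0],d[1])))
E
```

```text
[337.39 213.59] 54 [[ 30.34 -78.59]]
[315.96 207.93] 46 [[ 30.33 -17.38]]
stain [294.96 203.93] 28 [[36.04 40.85]]
((295.0, 204.00001525878906), (8.221921920776367, 3.1622776985168457), 18.434947967529297)
[[50.06 81.81]
 [52.43 10.02]
 [20.24  8.78]
 [21.12 84.02]] [35.96 46.16]
skew deg -1.8919031670461741
skew deg 0.6688079770776417
```

```bash
python3 - <<'E'
from h import *
t=cv2.imread("pics/t18f.png")[:,:,::-1]; s=cv2.imread("pics/s18f.png")[:,:,::-1]
crop(t,268,184,60,40,13,"pics/t18c.png"); crop(s,220,165,50,55,11,"pics/s18c.png")
E
```

```text
(no output)
```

View pics/t18c.png

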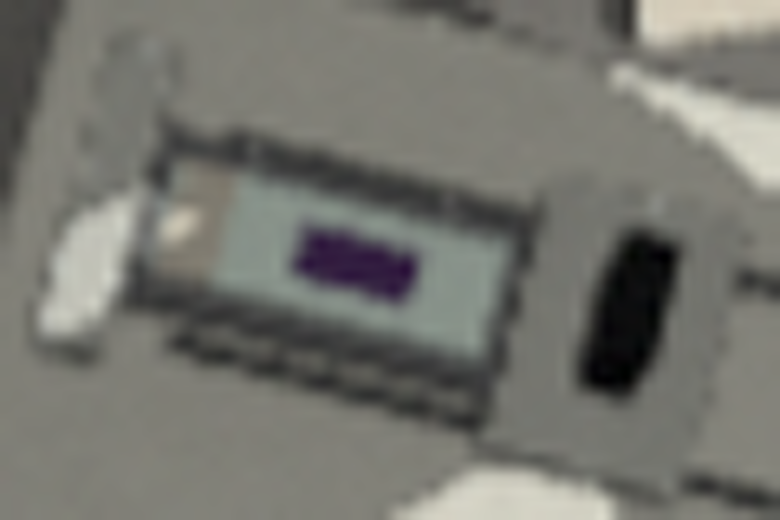

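View pics/s18c.png

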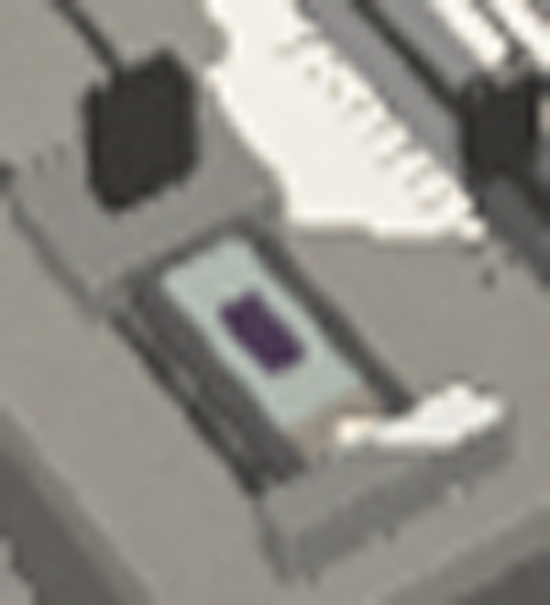

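```bash
python3 -c "
from workcell import manip
s=manip.read_state();print(s['clock'],s['ee_pos'],s['ft_force']);print(manip.hand_in())"
```

```text
24.7667 [ 437.43126418 -405.22153001  113.42137911] [-0.40052804  0.39989226  0.1157101 ]
the job is handed in; nothing more can be done
None
```

I laid the long grey carrier glass side up on the viewer, clamped it between the jaw and the fence, and pushed the dimmer up to the marker. I handed the job in at 24.8 s, and no verdict was reported.

**Last checks, in the viewer's frame:**
- **Carrier:** centred at about x 36, y 46 mm (target 35, 47). Its two long edges read 0.7° and 1.9° off square, within reading error.
- **Jaw:** it came to a firm stop at about 11 N measured at the tool. I saw no gap at the jaw or the fence in either view. From the picture it stands at about 0.065, give or take 1.5 mm.
- **Dimmer:** the line is at about y 18.0 mm and the marker's point at about 18–20 mm. The scene camera put the line about 0.8 mm short of the point. Both are inside the 4 mm allowed, so I did not nudge it again.
- **Robot:** clear of everything, with no force on the tool at hand-in.
- **Other items:** I saw no sign that the marker or the other bench items had moved, but I did not measure them again at the end.

**What failed or disagreed:**
- The fingers' real ends are about 28 mm above the reported TCP position. My first two grasps closed above the carrier without moving it. I then worked down in small steps, watching the force, until the fingers held it at 40 mm opening.
- The two cameras disagreed by 3–8 mm on absolute position (about 8 mm for the viewer). I relied on positions relative to the viewer and on contact forces instead.

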